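# Load the steam dewaxer and open its steam valve

## Robot

A 6-joint arm with a two-finger parallel gripper is mounted at the origin on the work surface. World frame = base frame: x ahead of the robot, y to its left, z up, the work surface at z = 0. Lengths are in mm, angles in rad, forces in N, time in s.
With the tool pointing down it reaches from about 350 to 975 mm from the base axis. Payload 7.1 kg.
Tool frame: the origin (TCP) lies at the very end of the fingers, on their centre line; the grasp point (between the pads) lies 19 mm behind it; z points along the fingers, x is the direction in which the jaws open and shut, and the axes are right-handed (so a half turn about z gives the same grasp; the last joint's range is limited). The gripper opens to 88 mm and grips with 3 to 60 N. Pads are 20 mm wide; open, the fingers measure 115 mm over their backs; the gripper's body (75 mm by 178 mm) begins 61 mm behind the grasp point.
Start: joints at [1.203, 0.423, 1.63, -0, 1.089, -0.019], TCP at [213.574, 587.359, 222.675] pointing down, gripper open.
Joint ranges: [-3, 3], [-0.9, 2.11], [0.09, 2.58], [-1.31, 4.45], [0.11, 2.69], [-2.54, 2.54]. Speed limits (rad/s): [2.39, 2.39, 3.01, 3.14, 3.14, 3.14].

## Interface

Orientations are given as a rotation vector (axis times angle).
In Python, from workcell import * gives the robot as it stands.
- The arm moves only by the tool arm_command, never from a script. Its argument "increments" is a list of rows, each a list of 2 entries, a list of its own where there are three numbers: the shift along the tool's x, y, z in cm, then the turn about the tool's z in degrees. In form: [[[dx, dy, dz], turn], ...]. A call has 1 to 20 rows; each row shifts and turns the pose as measured when the row begins, along the tool's axes as they then stand; what a row does not reach is not made up. A row lasts 1/10 s, in which the tool goes at most 50 mm and 8.59 degrees, less where a joint would pass 70% of its speed; a pose out of reach is approached as far as the arm can. A call is refused whole if a number of a shift passes 5 or a number of a turn 8.59, either way. A call with a gripper value outside its range is refused whole. "gripper" is the opening, from 0 (shut) to 1 (fully open), set as the call begins (left out, the last holds). The fingers move at their own pace and stop on an object; the grip force is fixed at half the most. Time passes only in rows, so rows that do not move let the fingers close. It gives the time, the measured TCP pose, the force and the opening at its end, in the units of the state.
- get_obs(): the state, without advancing time (a new reading comes with each control period).
- get_image(name): name is "side" or "top"; returns the picture (420x560x3 uint8, red, green, blue); there is no depth.
- camera_params(name): a dict with "K" (3x3 intrinsics, pixels), "rvec" (rotation vector, rad) and "tvec" (3), from world to camera coordinates, as OpenCV has them. Camera axes: x right, y down, z forward; pixel columns grow to the right and rows downward; lengths in mm; the calibration is good to about 2 mm. A picture is of the moment at which its call begins. camera_params takes no time and is no camera call.
- close_job(): hands the job in, once; it reports no verdict.
The state is a dict: "t": time; "qpos": joint angles; "qvel": joint speeds; "joint_torque": joint torques, N m; "ee_pos": TCP position; "orientation": TCP orientation; "ft_force": force on the tool from outside, world axes, zero at the start; "moment": the same for the moment, N m; "width": finger opening in mm.
Only numpy, scipy, OpenCV 4.12 (cv2) and the standard library are available. Lean on these libraries where they do the work, as an engineer would, in place of code of your own. Each camera call takes 0.05 s, during which the arm holds its last target.

## Task

Load the steam dewaxer: open its hood, lift every casting flask from the cork board and set it down gently, upright, on the rack inside, then close the hood and push the wax drawer fully home. Only when both are shut, open the red steam valve all the way to its stop (counter-clockwise, its stem rises as it turns) and leave it open. Leave the other things on the bench alone.

Things in the scene. Friction and masses are not known exactly. Their poses are not given: they have to be found in the camera images.
- rack (a point): Centre of the flat rack in the steam dewaxer (grey cabinet 210 mm deep, 280 wide), on its surface, 75 mm above the bench. x: from the front (drawer, handles) to the back (hinge), y: width, z: up. Rack 198 x 268 mm in a rim 20 mm higher; four flasks fit, 84 mm apart in x, 120 in y. A boiler, radius 74, 205 mm tall, stands at (0, -225 mm).
- hood (a joint): Angle of the sheet-steel hood over the rack: 0 = down on the rim, 1.8 = fully open, leaning back past upright. Hood: 210 x 280 x 85 mm, open below, top at 180 mm above the bench when down; about 0.5 kg; a stiff hinge holds it at any angle. It starts down or slightly ajar.
- hood_hinge (a point): Middle of the hood's hinge line, on the top of the cabinet's back rim (105 mm along rack x from the rack centre, 95 mm above the bench; axis parallel to rack y).
- hood_grip (a point): Centre of the hood's black handle bar (moves with the hood): a round bar 13 mm thick, 100 mm between its posts, parallel to rack y, its centre 50 mm out from the hood's front face. With the hood down it lies 260 mm in front of the hinge and 60 mm above it (155 mm above the bench), 20 mm along rack +y from the middle.
- drawer (a joint): How far the wax drawer in the cabinet's front stands open (m): 0 = fully home, grows as it comes out along rack -x; about 2 N of friction. It starts 20 to 45 mm open.
- drawer_grip (a point): Centre of the drawer's black handle bar (moves with the drawer): 12 mm thick, 80 mm between its posts, parallel to rack y, 36 mm above the bench, 38 mm in front of the drawer's 44 mm high front panel; it slides in along rack +x. With the hood down, the hood's handle hangs 119 mm above it and reaches just as far out.
- valve (a joint): Turn of the red steam-valve handwheel (rad): 0 = shut, 9.42 (one and a half turns) = fully open against its stop. Counter-clockwise seen from above opens it. It turns with about 0.1 N m and stays where it is left.
- valve_grip (a point): Centre of the red handwheel: rim outer diameter 62 mm, 14 mm thick, axis vertical, free space below the rim. Its centre is 160 mm above the bench when shut; the stem carries it up 12 mm per turn as it opens, 18 mm in all. It stands 100 mm in front of the cabinet's front face, at (-205 mm, -90 mm) from the rack centre.
- board: Fixed cork board on which the flasks stand at the start, 270 x 270 x 6 mm, origin under its centre.
- torch: Soldering torch lying on the bench: black handle, aluminium collar, red knob, 210 mm long, 28 mm thick; not part of the job. Origin under the middle of the handle.
- mandrel: Steel tapered ring mandrel lying on the bench, 262 mm long, up to 26 mm thick; not part of the job. Origin under its middle.
- dish: White ceramic dish, 72 mm across, 28 mm high; not part of the job. Origin under its centre.
- tweezers: Dark steel tweezers with wooden grips, 160 mm long, lying on the bench; not part of the job. Origin under their middle.
- flask1_mid (a point): Centre (half-way up, on the axis) of a casting flask: steel cylinder filled with hard plaster, diameter 51 mm, 64 mm tall, 0.2 to 0.4 kg, standing upright on the board with its plain plaster face up; z is its axis, upwards. Two to four flasks are there; absent ones read None.
- flask2_mid (a point): Centre (half-way up, on the axis) of a casting flask: steel cylinder filled with hard plaster, diameter 51 mm, 64 mm tall, 0.2 to 0.4 kg, standing upright on the board with its plain plaster face up; z is its axis, upwards. Two to four flasks are there; absent ones read None.
- flask3_mid (a point): Centre (half-way up, on the axis) of a casting flask: steel cylinder filled with hard plaster, diameter 51 mm, 64 mm tall, 0.2 to 0.4 kg, standing upright on the board with its plain plaster face up; z is its axis, upwards. Two to four flasks are there; absent ones read None.
- flask4_mid (a point): Centre (half-way up, on the axis) of a casting flask: steel cylinder filled with hard plaster, diameter 51 mm, 64 mm tall, 0.2 to 0.4 kg, standing upright on the board with its plain plaster face up; z is its axis, upwards. Two to four flasks are there; absent ones read None.

How it is judged (in metres and radians):
On the way, in this order (a step that is already met when the one before it is completed fails the run):
1. every flask stands upright on the rack (x of flask1_mid in the frame of rack between -0.085 and 0.085 m and y of flask1_mid in the frame of rack between -0.12 and 0.12 m and z of flask1_mid in the frame of rack between 0.024 and 0.04 m and angle between each of flask1_mid, flask2_mid, flask3_mid, flask4_mid's own z axis and vertical below 0.15 rad and x of flask2_mid in the frame of rack between -0.085 and 0.085 m and y of flask2_mid in the frame of rack between -0.12 and 0.12 m and z of flask2_mid in the frame of rack between 0.024 and 0.04 m and x of flask3_mid in the frame of rack between -0.085 and 0.085 m and y of flask3_mid in the frame of rack between -0.12 and 0.12 m and z of flask3_mid in the frame of rack between 0.024 and 0.04 m and x of flask4_mid in the frame of rack between -0.085 and 0.085 m and y of flask4_mid in the frame of rack between -0.12 and 0.12 m and z of flask4_mid in the frame of rack between 0.024 and 0.04 m), for 0.2 s.
2. the hood is down and the wax drawer is fully home (value of joint hood below 0.05 rad and value of joint drawer below 0.005 m), for 0.2 s.
3. the steam valve is fully open (value of joint valve above 9 rad), for 0.2 s.
At the end, for the whole second after the job is handed in: Every flask stands upright (within 0.15 rad) and at rest on the rack, the hood is down (within 0.05 rad), the drawer is home (within 5 mm) and the valve is turned at least 9.0 of its 9.42 rad open (all of step 1 and all of step 2 and value of joint valve above 9 rad and linear speed of each of flask1, flask2, flask3, flask4 below 0.02 m/s); the robot touches nothing.
It fails at once if the steam valve was opened while the hood or the drawer was not shut (value of joint valve above 0.5 rad and (value of joint hood above 0.1 rad or value of joint drawer above 0.012 m)).
It fails at once if something that is not part of the job was pushed away (distance of any of torch, mandrel, dish, tweezers from where it was at the start of the episode above 0.03 m).
It fails at once if a flask was dropped or thrown (faster than 1.3 m/s) (linear speed of any of flask1, flask2, flask3, flask4 above 1.3 m/s).
Of flask1, flask2, flask3, flask4 only 2 to 4 are there at a start; the rules pass over those that are not, and their reading is None.
At some moment in a run one of flask1, flask2, flask3, flask4 may be knocked a few centimetres aside while the robot is not near it.
It also fails if it takes over 210 s, if anything falls off the work surface, if the arm or the gripper's body presses on something with over 40 N, if the wrist force passes 120 N, or if a joint passes its speed limit or range.

## Working session

There is one attempt and no reset: what is moved stays moved. The work goes in short steps, Python scripts to look and compute and a tool call to move; the robot and the scene stay as the last step left them, time stands still between calls to the robot, and variables do not carry over. Pictures are saved under pics/ and viewed, and the job is handed in when it is done.

Besides the shell and the picture viewer there is one more tool, called after ">>>" as name(argument=value, ...) on one line, values as JSON. arm_command: Moves the arm, as the interface text tells. Its arguments: {"type":"object","properties":{"increments":{"type":"array","items":{"type":"array"}},"gripper":{"type":"number"}},"required":["increments"]}

```bash
mkdir -p pics; ls
python3 - <<'E'
from workcell import *
import cv2
o=get_obs();print(o)
for n in("side","top"):
    cv2.imwrite(f"pics/{n}0.png",get_image(n)[:,:,::-1]);print(camera_params(n))
E
```

```text
pics
{'t': 0.0, 'qpos': array([ 1.20297346e+00,  4.23856217e-01,  1.63068785e+00, -3.82831044e-05,
        1.08859643e+00, -1.89756051e-02]), 'qvel': array([ 1.43574377e-04, -1.53279520e-03,  4.36054650e-04, -2.20020824e-06,
        1.73141080e-03,  8.78423241e-04]), 'joint_torque': array([-1.54099522e-03, -5.44637597e+01, -2.73649943e+01,  6.42999052e-02,
        2.28043331e-02, -1.26530012e-04]), 'ee_pos': array([213.4046122, 586.8435015, 221.8929427]), 'orientation': array([ 2.57249804e+00,  1.80173564e+00, -1.98731023e-03]), 'ft_force': array([-0.54296061,  0.65491515, -0.12428703]), 'moment': array([ 0.00536896,  0.00985521, -0.02787828]), 'width': 87.64721446071866}
{'K': array([[527.67245974,   0.        , 280.51503211],
       [  0.        , 527.67245974, 208.15245594],
       [  0.        ,   0.        ,   1.        ]]), 'rvec': array([ 2.17131543, -0.47128536,  0.26382694]), 'tvec': array([-486.5841802 ,  218.75861674, 1345.45730104])}
{'K': array([[437.18007996,   0.        , 284.33074817],
       [  0.        , 437.18007996, 211.6452146 ],
       [  0.        ,   0.        ,   1.        ]]), 'rvec': array([ 2.20271854, -1.99651498,  0.22370549]), 'tvec': array([ -49.59577597,  554.89668661, 1327.17707352])}
```

View pics/side0.png

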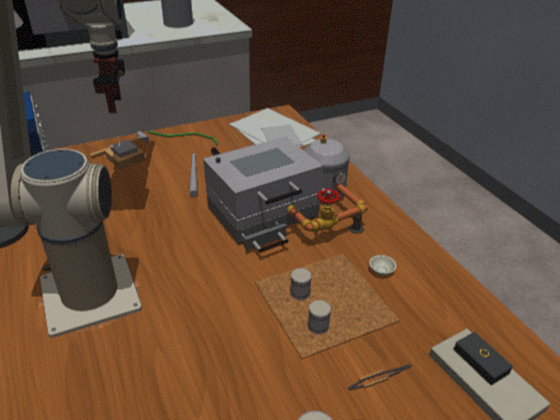

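View pics/top0.png

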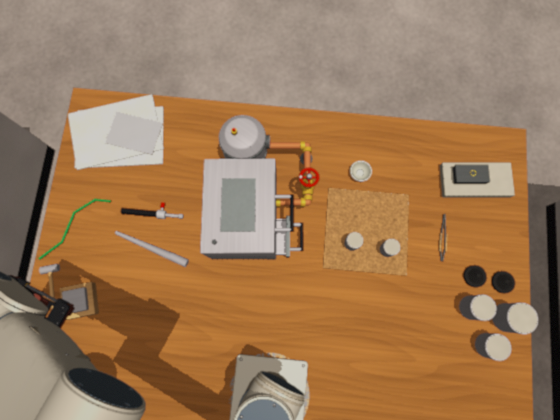

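```bash
cat > h.py <<'E'
from workcell import *
import cv2, numpy as np
def cam(n):
    p=camera_params(n);R=cv2.Rodrigues(np.array(p["rvec"]))[0];return np.array(p["K"]),R,np.array(p["tvec"])
def ray(n,u,v):
    K,R,t=cam(n);return -R.T@t, R.T@np.linalg.inv(K)@np.array([u,v,1.])
def plane(n,u,v,z):
    c,d=ray(n,u,v);return (c+d*(z-c[2])/d[2])[:2]
def proj(n,P):
    K,R,t=cam(n);q=K@(R@np.array(P,float)+t);return q[:2]/q[2]
def tri(a,b):
    A=[];B=[]
    c1,d1=ray(*a);c2,d2=ray(*b)
    s=np.linalg.lstsq(np.c_[d1,-d2],c2-c1,rcond=None)[0]
    p,q=c1+s[0]*d1,c2+s[1]*d2;return (p+q)/2,np.linalg.norm(p-q)
def snap(n,name,box=None,f=1):
    im=np.ascontiguousarray(get_image(n)[:,:,::-1]);cv2.imwrite(f"pics/{name}_raw.png",im)
    if box: 
        x0,y0,x1,y1=box;im=cv2.resize(im[y0:y1,x0:x1],None,fx=f,fy=f,interpolation=cv2.INTER_CUBIC)
    cv2.imwrite(f"pics/{name}.png",im)
def crop(src,name,box,f):
    im=cv2.imread(f"pics/{src}.png");x0,y0,x1,y1=box
    cv2.imwrite(f"pics/{name}.png",cv2.resize(im[y0:y1,x0:x1],None,fx=f,fy=f,interpolation=cv2.INTER_CUBIC))
E
python3 - <<'E'
from h import *
crop("top0","topc",(190,110,420,280),3.4)
crop("side0","sidec",(190,130,410,350),2.7)
print("cam",[ray(n,280,210)[0].round() for n in("top","side")])
E
```

```text
cam [array([ 256.,  -20., 1416.]), array([   21., -1058.,   987.])]
```

View pics/topc.png

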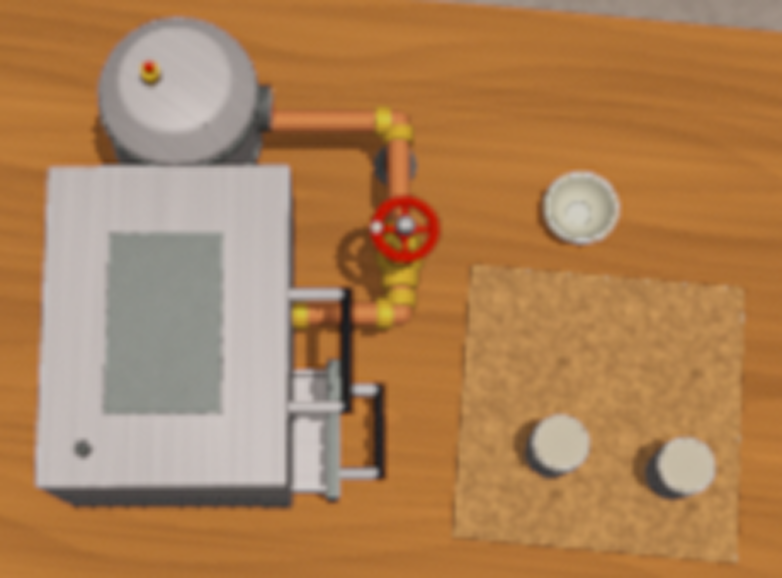

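View pics/sidec.png

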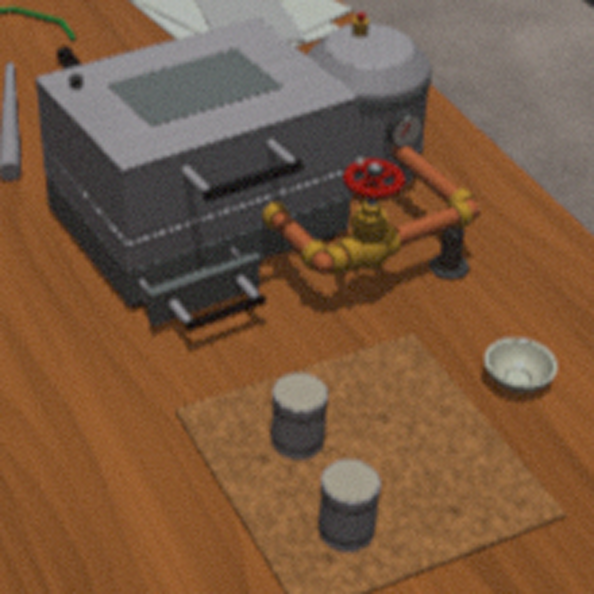

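Run:
```python
from h import *
T=lambda x,y:(x/3.4+190-.3,y/3.4+110-.3)
S=lambda x,y:(x/2.7+190-.3,y/2.7+130-.3)
for k,p,z in [("hoodBL",(48,167),180),("hoodFR",(291,165),180),("hoodFL",(290,486),180),("hoodBk",(37,487),180),("hb0",(347,290),155),("hb1",(347,410),155),("db0",(378,385),36),("db1",(380,478),36),("valve",(404,229),167),("f1",(560,443),70),("f2",(684,466),70),("dish",(580,207),28)]:
    print(k,plane("top",*T(*p),z).round(1))
for k,p,z in [("hoodFcorner",(125,165),180),("hoodFR",(360,103),180),("hoodback",(40,80),180),("hoodbackR",(253,25),180),("f1",(301,394),70),("f2",(351,484),70),("valve",(374,176),167)]:
    print("s",k,plane("side",*S(*p),z).round(1))
for a,b in [((290,486),(125,165)),((291,165),(360,103)),((37,487),(40,80)),((347,290),(298,165)),((347,410),(208,190)),((378,385),(262,298)),((380,478),(190,322)),((404,229),(374,176)),((560,443),(301,394)),((684,466),(351,484))]:
    r=tri(("top",)+T(*a),("side",)+S(*b));print(r[0].round(1),round(r[1],1))
```

```text
hoodBL [667.4 257. ]
hoodFR [690.3  45.5]
hoodFL [409.4  17.5]
hoodBk [387.9 227.5]
hb0 [589.  -13.8]
hb1 [482.7 -23.8]
db0 [530.9 -51.1]
db1 [443.  -60.9]
valve [645.8 -58.4]
f1 [ 486.6 -221. ]
f2 [ 476.6 -335. ]
dish [ 728.6 -232.1]
s hoodFcorner [419.5  38. ]
s hoodFR [689.9  46.8]
s hoodback [393.7 224.8]
s hoodbackR [657.4 244.1]
s f1 [ 488.4 -222.8]
s f2 [ 477.6 -339.3]
s valve [647.5 -61.4]
[409.5  16.5 196. ] 4.2
[689.6  45.6 180.9] 0.7
[391.1 226.9 179. ] 6.3
[586.  -13.9 167.1] 0.3
[480.7 -24.1 172.6] 2.4
[530.9 -51.2  38.8] 1.2
[444.1 -61.3  44.1] 4.4
[647.7 -58.9 164.9] 2.5
[ 487.9 -221.5   68.8] 2.2
[ 478.3 -336.2   66.3] 2.3
```

Add to h.py:
```python
from scipy.spatial.transform import Rotation as Ro
C=np.array([538.75,136.9]); RX=np.array([-.0985,.995]); RY=-np.array([.995,.0985])
def rack(x,y): return C+x*RX+y*RY
def to(pos,yaw=None):
    o=get_obs();R=Ro.from_rotvec(o["orientation"]).as_matrix()
    y=np.degrees(np.arctan2(R[1,0],R[0,0]))
    d=R.T@(np.array(pos,float)-o["ee_pos"])/10
    print("t",round(o["t"],1),"at",o["ee_pos"].round(1),"yaw",round(y,1),"tilt z",R[:,2].round(3),"d cm",d.round(2),"turn",None if yaw is None else round(y-yaw,1),"F",o["ft_force"].round(1),"w",round(o["width"],1),"q6",o["qpos"][5].round(2))
```

```text
(no output)
```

>>> arm_command(increments=[[[0,0,-1.5],-8.5],[[0,0,-1.5],-8.5],[[0,0,-1.5],-8.5]], gripper=0.6)

```text
t: 0.4
ee_pos: [212.5, 584.6, 264.0]
orientation: [2.099, 2.333, -0.014]
ft_force: [-0.1, 0.1, 0.1]
width: 67.2
```

```bash
python3 -c "
from h import *
to([*rack(-155,20),250],95.6)"
```

```text
t 0.4 at [212.5 584.6 264. ] yaw 96.0 tilt z [-0.004 -0.009 -1.   ] d cm [-63.43  25.62   1.84] turn 0.4 F [-0.1  0.1  0.1] w 67.2 q6 -0.47
```

>>> arm_command(increments=[[[-4,1.6,0],0],[[-4,1.6,0],0],[[-4,1.6,0],0],[[-4,1.6,0],0],[[-4,1.6,0],0],[[-4,1.6,0],0],[[-4,1.6,0],0],[[-4,1.6,0],0],[[-4,1.6,0],0],[[-4,1.6,0],0],[[-4,1.6,0],0],[[-4,1.6,0],0],[[-4,1.6,0],0],[[-4,1.6,0],0],[[-4,1.6,0],0],[[-3,1.6,0],0]])

```text
t: 2.0
ee_pos: [544.7, -32.8, 265.8]
orientation: [2.086, 2.349, -0.012]
ft_force: [-0.7, 0.3, 0.5]
width: 52.4
```

```bash
python3 -c "
from h import *
to([*rack(-155,20),150],95.6)"
```

```text
t 2.0 at [544.7 -32.8 265.8] yaw 96.8 tilt z [-0.005 -0.006 -1.   ] d cm [ 1.53 -0.82 11.58] turn 1.2 F [-0.7  0.3  0.5] w 52.4 q6 -1.76
```

>>> arm_command(increments=[[[0.8,-0.4,0],1.2],[[0.7,-0.4,0],0],[[0,0,0],0]])

```text
t: 2.3
ee_pos: [536.3, -22.7, 264.4]
orientation: [2.118, 2.32, -0.014]
ft_force: [-0.0, 0.1, -0.1]
width: 52.9
```

```bash
python3 -c "
from h import *
to([*rack(-155,20),150],95.6)
snap('top','t1',(190,110,420,280),3.4);snap('side','s1',(190,60,410,280),2.7)"
```

```text
t 2.3 at [536.3 -22.7 264.4] yaw 95.2 tilt z [-0.006 -0.007 -1.   ] d cm [ 0.43 -0.11 11.44] turn -0.4 F [-0.   0.1 -0.1] w 52.9 q6 -1.72
```

View pics/t1.png

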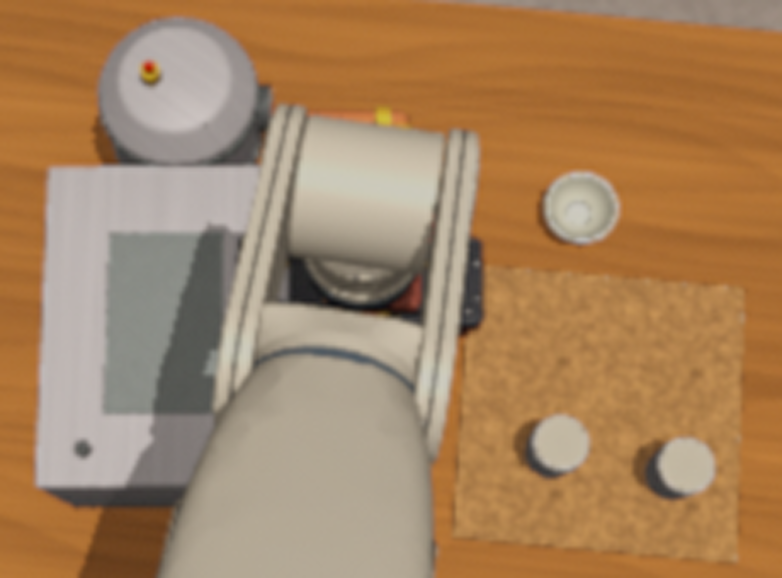

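View pics/s1.png

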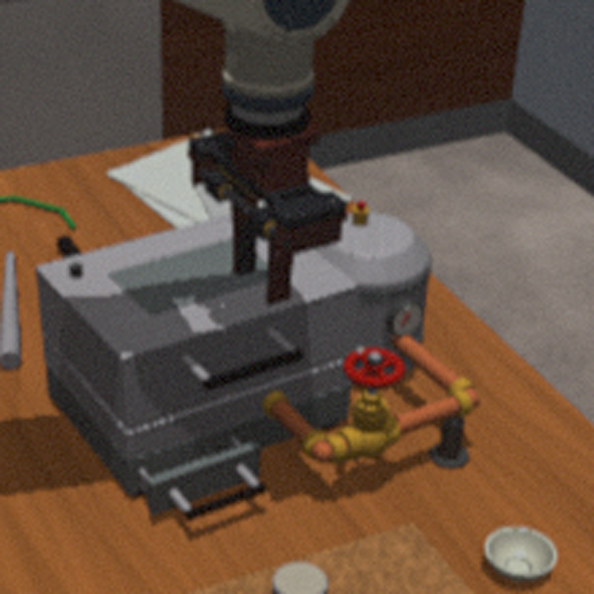

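>>> arm_command(increments=[[[0.2,0,3],0],[[0.2,0,3],0],[[0,0,3],0],[[0,0,2.2],0],[[0,0,0],0]])

```text
t: 2.9
ee_pos: [537.2, -16.2, 151.8]
orientation: [2.104, 2.325, -0.008]
ft_force: [-0.0, -0.1, -0.7]
width: 52.7
```

```bash
python3 -c "
from h import *
to([*rack(-155,20),150],95.6)
snap('side','s2',(190,60,410,280),2.7)"
```

```text
t 2.9 at [537.2 -16.2 151.8] yaw 95.7 tilt z [ 0.001 -0.008 -1.   ] d cm [-0.27 -0.34  0.19] turn 0.1 F [-0.  -0.1 -0.7] w 52.7 q6 -1.71
```

View pics/s2.png

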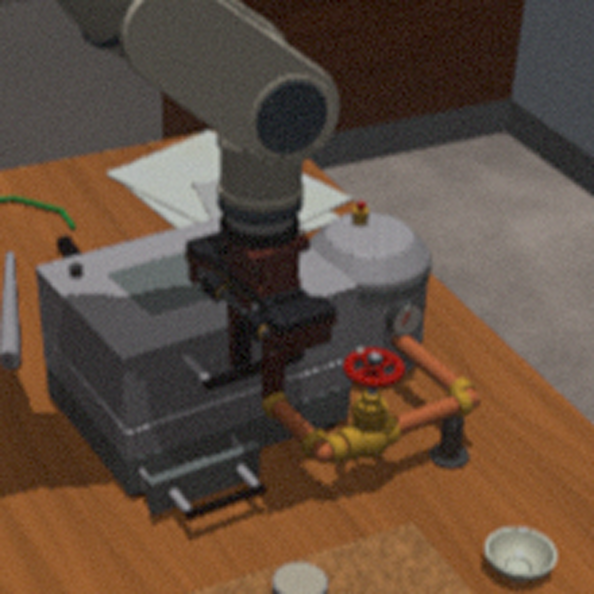

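>>> arm_command(increments=[[[-0.2,0,0.6],0],[[0,0,0],0],[[0,0,0],0],[[0,0,0],0],[[0,0,0],0],[[0,0,0],0]], gripper=0)

```text
t: 3.55
ee_pos: [541.1, -15.9, 151.5]
orientation: [2.101, 2.321, 0.006]
ft_force: [1.4, 10.6, -7.2]
width: 12.1
```

```bash
python3 -c "
from h import *
to([*rack(-155,20),150],95.6)
snap('side','s3',(190,60,410,280),2.7)"
```

```text
t 3.5 at [541.1 -15.9 151.5] yaw 95.7 tilt z [ 0.01  -0.004 -1.   ] d cm [-0.27 -0.73  0.14] turn 0.1 F [ 1.4 10.6 -7.2] w 12.1 q6 -1.72
```

View pics/s3.png

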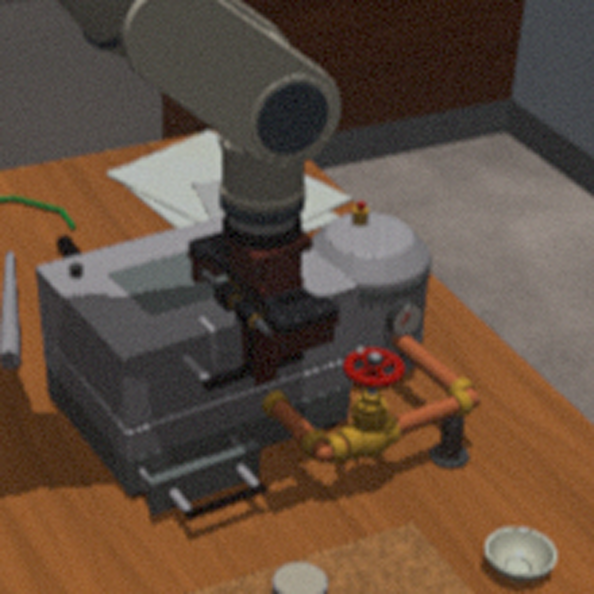

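```bash
cat >> h.py <<'E'
def arc(h=.075,n=8,zoff=170.5-151.5):
    o=get_obs();p=o["ee_pos"];r=p[:2]-C;x=r@RX-105;z=p[2]+zoff-95
    a=np.arctan2(z,-x);print("x,z",x.round(1),z.round(1),"R",np.hypot(x,z).round(1),"psi",(a-.2268).round(3),"y",(r@RY).round(1),"F",o["ft_force"].round(1),"w",o["width"].round(1),"t",o["t"])
    for i in range(n):
        b=a+h*(i+1);X,Z=-267*np.cos(b),267*np.sin(b);print("[[%.1f, 0, %.1f], 0]"%((X-x)/10,-(Z-z)/10),end=", ");x,z=X,Z
    print()
E
python3 -c "
from h import *
arc()"
```

```text
Traceback (most recent call last):
  File "h.py", line 34, in arc
    a=np.arctan2(z,-x);print("x,z",x.round(1),z.round(1),"R",np.hypot(x,z).round(1),"psi",(a-.2268).round(3),"y",(r@RY).round(1),"F",o["ft_force"].round(1),"w",o["width"].round(1),"t",o["t"])
                                                                                                                                                                ^^^^^^^^^^^^^^^^
AttributeError: 'float' object has no attribute 'round'
```

```bash
sed -i 's/o\["width"\].round(1),"t"/round(o["width"],1),"t"/' h.py
python3 -c "
from h import *
arc()"
```

```text
x,z -257.3 75.5 R 268.1 psi 0.059 y 12.7 F [ 0.7 10.5 -3. ] w 11.8 t 3.6
[[0.7, 0, -1.9], 0], [[0.8, 0, -1.8], 0], [[0.9, 0, -1.8], 0], [[1.0, 0, -1.7], 0], [[1.2, 0, -1.6], 0], [[1.3, 0, -1.5], 0], [[1.4, 0, -1.4], 0], [[1.5, 0, -1.3], 0],
```

>>> arm_command(increments=[[[0.6,0,-1.9],0],[[0.8,0,-1.8],0],[[0.9,0,-1.8],0],[[1.0,0,-1.7],0]])

```text
t: 4.0
ee_pos: [538.1, 14.3, 223.7]
orientation: [2.096, 2.318, -0.0]
ft_force: [2.5, 1.8, -6.3]
width: 12.6
```

```bash
python3 -c "
from h import *
arc()
to([*rack(-155,20),150],95.6)
snap('side','s4',(190,60,410,280),2.7)"
```

```text
x,z -226.9 147.7 R 270.8 psi 0.35 y 12.8 F [ 2.5  1.8 -6.3] w 12.6 t 4.0
[[1.5, 0, -1.4], 0], [[1.3, 0, -1.5], 0], [[1.4, 0, -1.4], 0], [[1.5, 0, -1.3], 0], [[1.6, 0, -1.2], 0], [[1.7, 0, -1.1], 0], [[1.8, 0, -1.0], 0], [[1.8, 0, -0.8], 0], 
t 4.0 at [538.1  14.3 223.7] yaw 95.7 tilt z [ 0.012 -0.011 -1.   ] d cm [-3.21 -0.81  7.4 ] turn 0.1 F [ 2.5  1.8 -6.3] w 12.6 q6 -1.65
```

View pics/s4.png

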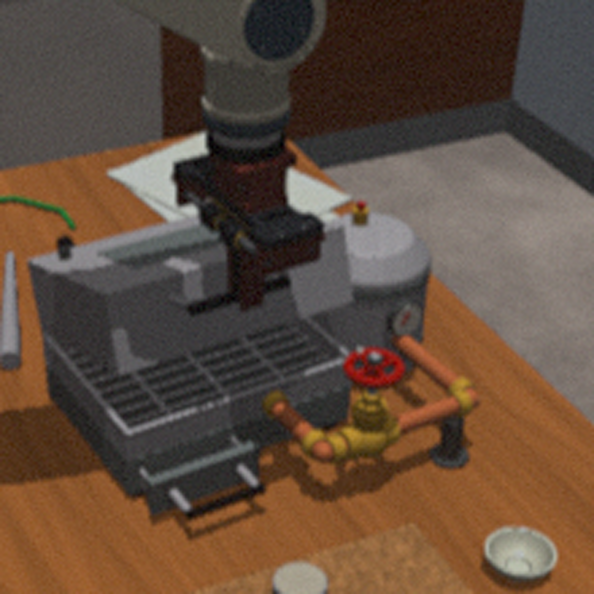

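Hood is opening cleanly. I'll continue.

>>> arm_command(increments=[[[1.3,0,-1.4],0],[[1.3,0,-1.5],0],[[1.4,0,-1.4],0],[[1.5,0,-1.3],0],[[1.6,0,-1.2],0],[[1.7,0,-1.1],0]])

```text
t: 4.65
ee_pos: [530.5, 93.2, 308.7]
orientation: [2.081, 2.301, -0.017]
ft_force: [0.5, -7.9, 3.1]
width: 11.9
```

```bash
python3 -c "
from h import *
arc()"
```

```text
x,z -147.7 232.7 R 275.6 psi 0.779 y 12.5 F [ 0.5 -7.9  3.1] w 11.9 t 4.65
[[2.2, 0, -0.3], 0], [[1.8, 0, -0.9], 0], [[1.9, 0, -0.7], 0], [[1.9, 0, -0.6], 0], [[2.0, 0, -0.5], 0], [[2.0, 0, -0.3], 0], [[2.0, 0, -0.2], 0], [[2.0, 0, -0.0], 0],
```

>>> arm_command(increments=[[[1.9,0,-0.6],0],[[1.8,0,-0.7],0],[[1.9,0,-0.5],0],[[1.9,0,-0.5],0],[[2.0,0,-0.4],0],[[2.0,0,-0.3],0]])

```text
t: 5.25
ee_pos: [521.0, 197.4, 348.1]
orientation: [2.064, 2.277, -0.031]
ft_force: [-1.3, -4.7, 5.9]
width: 12.5
```

```bash
python3 -c "
from h import *
arc()
snap('side','s5',(190,0,410,220),2.7)"
```

```text
x,z -43.1 272.1 R 275.5 psi 1.187 y 11.7 F [-1.3 -4.7  5.9] w 12.5 t 5.25
[[2.1, 0, 0.6], 0], [[2.0, 0, -0.1], 0], [[2.0, 0, 0.1], 0], [[2.0, 0, 0.2], 0], [[2.0, 0, 0.4], 0], [[1.9, 0, 0.5], 0], [[1.9, 0, 0.6], 0], [[1.8, 0, 0.8], 0],
```

View pics/s5.png

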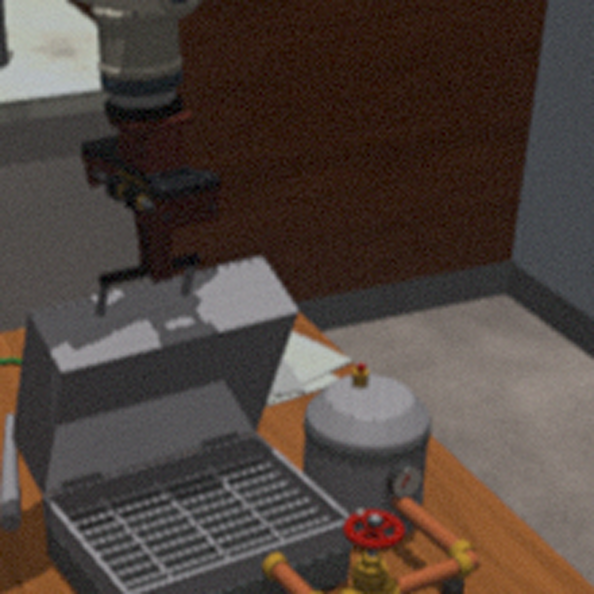

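>>> arm_command(increments=[[[2.0,0,0.1],0],[[2.0,0,0.1],0],[[2.0,0,0.2],0],[[2.0,0,0.3],0],[[2.0,0,0.5],0],[[1.9,0,0.6],0],[[1.9,0,0.7],0]])

```text
t: 6.0
ee_pos: [507.6, 337.5, 329.9]
orientation: [2.06, 2.273, -0.017]
ft_force: [-2.1, -3.5, 1.5]
width: 12.3
```

```bash
python3 -c "
from h import *
arc()
to([500,300,300],95.6)"
```

```text
x,z 97.6 253.9 R 272.0 psi 1.711 y 11.2 F [-2.1 -3.5  1.5] w 12.3 t 6.0
[[1.7, 0, 1.3], 0], [[1.8, 0, 0.9], 0], [[1.7, 0, 1.1], 0], [[1.6, 0, 1.2], 0], [[1.5, 0, 1.3], 0], [[1.4, 0, 1.4], 0], [[1.3, 0, 1.5], 0], [[1.2, 0, 1.6], 0], 
t 6.0 at [507.6 337.5 329.9] yaw 95.5 tilt z [ 0.047 -0.058 -0.997] d cm [-3.46 -1.25  3.16] turn -0.1 F [-2.1 -3.5  1.5] w 12.3 q6 -1.04
```

>>> arm_command(increments=[[[0,0,0],0],[[0,0,0],0],[[0,0,0],0]], gripper=0.5)

```text
t: 6.3
ee_pos: [507.1, 338.4, 328.8]
orientation: [2.058, 2.276, -0.018]
ft_force: [-0.3, 0.6, 0.6]
width: 32.8
```

```bash
python3 -c "
from h import *
to([500,300,300],95.6)"
```

```text
t 6.3 at [507.1 338.4 328.8] yaw 95.7 tilt z [ 0.047 -0.058 -0.997] d cm [-3.56 -1.21  3.06] turn 0.1 F [-0.3  0.6  0.6] w 32.8 q6 -1.04
```

>>> arm_command(increments=[[[0,0,-2],0],[[0,0,-3],0],[[0,0,-3],0],[[-2,0,0],0],[[-4,0,0],0],[[-4,0,0],0],[[-4,0,0],0]])

```text
t: 7.0
ee_pos: [517.8, 197.8, 420.5]
orientation: [2.057, 2.276, -0.019]
ft_force: [-0.5, -1.2, -0.2]
width: 43.7
```

```bash
python3 -c "
from h import *
to([*rack(-235,75),180],95.6)"
```

```text
t 7.0 at [517.8 197.8 420.5] yaw 95.7 tilt z [ 0.047 -0.059 -0.997] d cm [-28.18  -7.1   25.62] turn 0.1 F [-0.5 -1.2 -0.2] w 43.7 q6 -1.28
```

>>> arm_command(increments=[[[-3.5,-0.9,0.5],0],[[-3.5,-0.9,0.5],0],[[-3.5,-0.9,1],0],[[-3.5,-0.9,2],0],[[-3.5,-0.9,3],0],[[-3.5,-0.9,4],0],[[-3.5,-0.9,4],0],[[-3.5,-0.8,4],0],[[0,0,3],0],[[0,0,3],0],[[0,0,0],0]], gripper=0)

```text
t: 8.1
ee_pos: [484.8, -115.9, 195.5]
orientation: [2.069, 2.248, -0.006]
ft_force: [0.3, 0.5, 0.0]
width: 0.5
```

```bash
python3 -c "
from h import *
to([*rack(-235,75),26],95.6)
snap('top','t6',(190,110,420,280),3.4);snap('side','s6',(190,100,410,320),2.7)"
```

```text
t 8.1 at [ 484.8 -115.9  195.5] yaw 94.6 tilt z [ 0.061 -0.061 -0.996] d cm [ 2.26 -0.61 16.83] turn -1.0 F [0.3 0.5 0. ] w 0.5 q6 -1.84
```

View pics/t6.png

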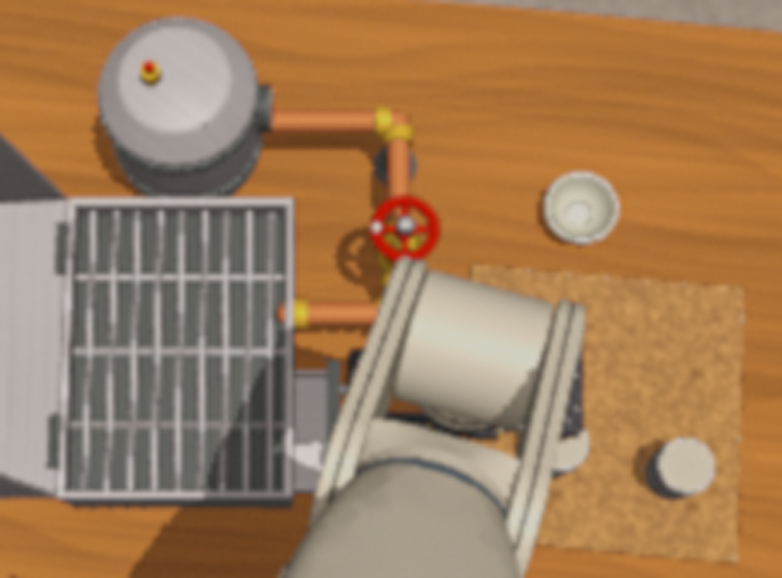

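View pics/s6.png

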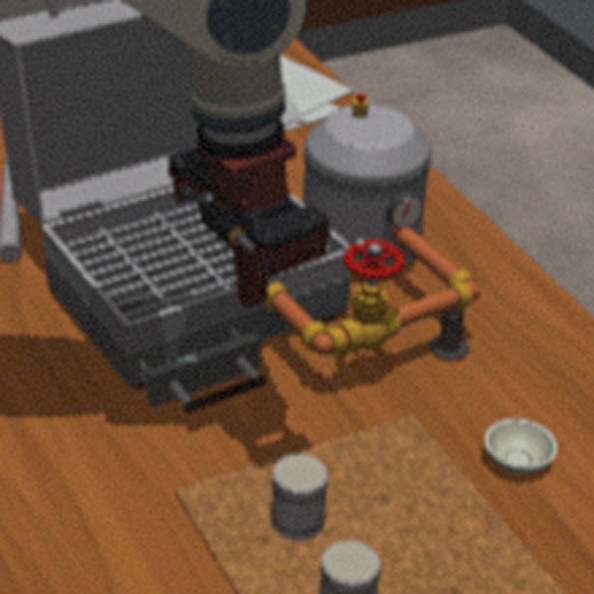

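>>> arm_command(increments=[[[0,0,0],8.1],[[0,0,0],8.1],[[0,0,0],8.1],[[0,0,0],8.1],[[0,0,0],8.1],[[0,0,0],8.1],[[0,0,0],8.1],[[0,0,0],8.1],[[0,0,0],8.1],[[0,0,0],8.1],[[0,0,0],8.1],[[0,0,0],0]])

```text
t: 9.4
ee_pos: [502.1, -115.4, 228.9]
orientation: [3.062, 0.065, 0.168]
ft_force: [-0.1, 0.2, 0.1]
width: 0.1
```

```bash
python3 -c "
from h import *
to([*rack(-225,75),28],5.6)
T=lambda x,y:(x/3.4+190-.3,y/3.4+110-.3)
P=[plane('top',*T(*p),95) for p in [(70,200),(293,200),(292,495),(62,495)]]
print(np.round(P),np.mean(P,0))"
```

```text
t 9.4 at [ 502.1 -115.4  228.9] yaw 2.7 tilt z [ 0.111 -0.072 -0.991] d cm [-3.63 -3.7  19.59] turn -2.9 F [-0.1  0.2  0.1] w 0.1 q6 -0.23
[[666. 251.]
 [686.  45.]
 [412.  18.]
 [392. 221.]] [539.0312138 133.689129 ]
```

```bash
cat >> h.py <<'E'
def q(): print(get_obs()["qpos"].round(4), get_obs()["ee_pos"].round(1))
E
python3 -c "
from h import *
q()"
```

```text
[-0.2214  0.1997  1.9454 -0.0602  0.8728 -0.228 ] [ 502.1 -115.4  228.9]
```

>>> arm_command(increments=[[[0,0,0],0],[[0,0,0],0],[[0,0,0],0],[[0,0,0],0]])

```text
t: 9.8
ee_pos: [503.7, -115.3, 232.7]
orientation: [3.059, 0.082, 0.176]
ft_force: [0.1, -0.5, -0.5]
width: 0.7
```

```bash
python3 -c "
from h import *
q()"
```

```text
[-0.2204  0.1944  1.9426 -0.0601  0.875  -0.2381] [ 503.7 -115.3  232.7]
```

>>> arm_command(increments=[[[0,0,0],2],[[0,0,0],2],[[0,0,0],2],[[0,0,0],2]])

```text
t: 10.2
ee_pos: [503.3, -115.3, 232.2]
orientation: [3.065, -0.134, 0.182]
ft_force: [0.1, -0.4, -0.0]
width: 0.3
```

```bash
python3 -c "
from h import *
q()"
```

```text
[-0.2205  0.1952  1.9428 -0.0602  0.8755 -0.0974] [ 503.3 -115.3  232.2]
```

>>> arm_command(increments=[[[0,0,0],-8],[[0,0,0],-8],[[0,0,0],-8],[[0,0,0],-8]])

```text
t: 10.6
ee_pos: [502.8, -115.2, 231.3]
orientation: [2.948, 0.74, 0.141]
ft_force: [-0.7, 0.1, -0.4]
width: 0.5
```

```bash
python3 -c "
from h import *
q();to([500,0,0])"
```

```text
[-0.2207  0.1965  1.9432 -0.0601  0.876  -0.6771] [ 502.8 -115.2  231.3]
t 10.6 at [ 502.8 -115.2  231.3] yaw 28.4 tilt z [ 0.113 -0.073 -0.991] d cm [  3.71 -12.96  22.06] turn None F [-0.7  0.1 -0.4] w 0.5 q6 -0.68
```

>>> arm_command(increments=[[[0,0,-4],0],[[0,0,-4],0],[[0,0,-4],0],[[0,0,-4],0],[[0,0,0],0],[[0,0,0],0],[[0,0,0],0],[[0,0,0],0]])

```text
t: 11.4
ee_pos: [482.3, -103.1, 391.5]
orientation: [2.949, 0.756, 0.127]
ft_force: [-0.2, 0.3, 0.4]
width: 0.6
```

```bash
python3 -c "
from h import *
q();to([500,0,0])"
```

```text
[-2.0460e-01 -1.7000e-03  1.7823e+00 -5.0800e-02  1.2447e+00 -6.9330e-01] [ 482.3 -103.1  391.5]
t 11.4 at [ 482.3 -103.1  391.5] yaw 29.0 tilt z [ 0.104 -0.071 -0.992] d cm [  4.29 -12.54  38.3 ] turn None F [-0.2  0.3  0.4] w 0.6 q6 -0.69
```

>>> arm_command(increments=[[[0,0,0],8],[[0,0,0],8],[[0,0,0],8],[[0,0,0],0]])

```text
t: 11.8
ee_pos: [480.3, -102.9, 385.4]
orientation: [3.065, 0.106, 0.14]
ft_force: [-0.2, 0.2, 1.0]
width: 0.3
```

```bash
python3 -c "
from h import *
q();to([500,0,0])"
```

```text
[-0.205   0.0048  1.7884 -0.0508  1.243  -0.2604] [ 480.3 -102.9  385.4]
t 11.8 at [ 480.3 -102.9  385.4] yaw 4.2 tilt z [ 0.094 -0.069 -0.993] d cm [ -0.72 -13.    37.76] turn None F [-0.2  0.2  1. ] w 0.3 q6 -0.26
```

>>> arm_command(increments=[[[0,0,3],0],[[0,0,3],0],[[0,0,3],0],[[0,0,0],0]])

```text
t: 12.2
ee_pos: [488.2, -109.2, 291.0]
orientation: [3.064, 0.131, 0.134]
ft_force: [-0.9, 0.7, -0.5]
width: 0.6
```

```bash
python3 -c "
from h import *
q();to([500,0,0])"
```

```text
[-0.2148  0.108   1.8953 -0.0546  1.036  -0.2749] [ 488.2 -109.2  291. ]
t 12.2 at [ 488.2 -109.2  291. ] yaw 5.1 tilt z [ 0.09  -0.068 -0.994] d cm [ -0.31 -12.94  28.28] turn None F [-0.9  0.7 -0.5] w 0.6 q6 -0.27
```

>>> arm_command(increments=[[[0,0,0],0],[[0,0,0],0],[[0,0,0],0]])

```text
t: 12.5
ee_pos: [488.9, -109.3, 292.7]
orientation: [3.064, 0.138, 0.135]
ft_force: [0.8, -0.8, 0.7]
width: 0.1
```

```bash
python3 -c "
from h import *
q();to([500,0,0])"
```

```text
[-0.2147  0.107   1.8922 -0.0545  1.0397 -0.2796] [ 488.9 -109.3  292.7]
t 12.5 at [ 488.9 -109.3  292.7] yaw 5.3 tilt z [ 0.091 -0.068 -0.994] d cm [ -0.34 -12.98  28.44] turn None F [ 0.8 -0.8  0.7] w 0.1 q6 -0.28
```

>>> arm_command(increments=[[[0,0,-5],0],[[0,0,-5],0],[[0,0,-5],0],[[0,0,0],0],[[0,0,0],0],[[0,0,5],0],[[0,0,0],0],[[0,0,0],0]])

```text
t: 13.3
ee_pos: [480.7, -102.3, 401.4]
orientation: [3.06, 0.143, 0.152]
ft_force: [0.5, 0.2, 0.2]
width: 0.4
```

```bash
python3 -c "
from h import *
q();to([500,0,0])"
```

```text
[-0.2038 -0.0103  1.7692 -0.0501  1.2684 -0.2854] [ 480.7 -102.3  401.4]
t 13.3 at [ 480.7 -102.3  401.4] yaw 5.6 tilt z [ 0.102 -0.07  -0.992] d cm [ -0.92 -13.16  39.31] turn None F [0.5 0.2 0.2] w 0.4 q6 -0.29
```

>>> arm_command(increments=[[[0,0,2],0],[[0,0,2],0],[[0,0,2],0],[[0,0,2],0],[[0,0,2],0],[[0,0,1],0],[[0,0,0],0],[[0,0,0],0]])

```text
t: 14.1
ee_pos: [497.9, -111.2, 299.5]
orientation: [3.056, 0.144, 0.167]
ft_force: [0.6, 0.2, 0.2]
width: 0.5
```

```bash
python3 -c "
from h import *
q();to([500,0,0])"
```

```text
[-0.2149  0.1045  1.8803 -0.0542  1.0323 -0.284 ] [ 497.9 -111.2  299.5]
t 14.1 at [ 497.9 -111.2  299.5] yaw 5.6 tilt z [ 0.112 -0.072 -0.991] d cm [ -1.84 -13.48  28.91] turn None F [0.6 0.2 0.2] w 0.5 q6 -0.28
```

```bash
sed -i 's/538.75,136.9/538.9,135.5/' h.py; python3 -c "
from h import *
to([*rack(-225,75),100],5.6);to([*rack(-225,75),28],5.6)"
```

```text
t 14.1 at [ 497.9 -111.2  299.5] yaw 5.6 tilt z [ 0.112 -0.072 -0.991] d cm [-3.07 -3.28 19.54] turn 0.0 F [0.6 0.2 0.2] w 0.5 q6 -0.28
t 14.1 at [ 497.9 -111.2  299.5] yaw 5.6 tilt z [ 0.112 -0.072 -0.991] d cm [-3.82 -3.87 26.67] turn 0.0 F [0.6 0.2 0.2] w 0.5 q6 -0.28
```

>>> arm_command(increments=[[[-0.3,-0.3,1.5],0],[[-0.3,-0.3,2],0],[[-0.3,-0.3,2],0],[[-0.3,-0.3,2],0],[[-0.3,-0.3,2],0],[[-0.3,-0.3,2],0],[[-0.3,-0.3,2],0],[[-0.3,-0.3,2],0],[[-0.3,-0.3,2],0],[[-0.3,-0.3,1.5],0],[[-0.3,-0.3,1],0],[[0,0,0.5],0],[[0,0,0],0]])

```text
t: 15.4
ee_pos: [502.7, -99.1, 101.0]
orientation: [3.045, 0.143, 0.213]
ft_force: [0.0, -0.4, 0.2]
width: 0.1
```

```bash
python3 -c "
from h import *
to([*rack(-225,75),28],5.6)
snap('side','s7',(190,100,410,320),2.7)"
```

```text
t 15.4 at [502.7 -99.1 101. ] yaw 5.7 tilt z [ 0.143 -0.079 -0.987] d cm [-2.55 -1.15  6.95] turn 0.1 F [ 0.  -0.4  0.2] w 0.1 q6 -0.2
```

View pics/s7.png

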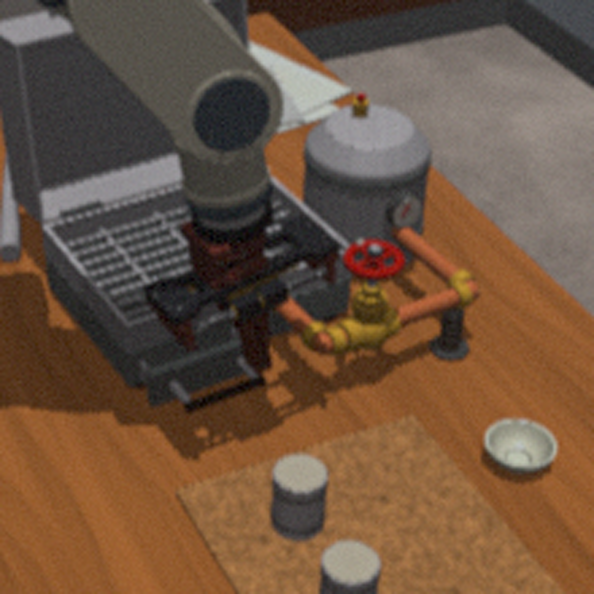

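>>> arm_command(increments=[[[0,0,-1],0],[[0,0,-1],0],[[0,0,-1],0],[[0,0,-1],0],[[0,0,-1],0],[[0,0,-1],0],[[0,0,-1],0],[[0,0,-1],0],[[0,0,-1],0],[[0,0,-1],0],[[0,0,0],0],[[0,0,0],0]])

```text
t: 16.65
ee_pos: [489.0, -91.0, 213.5]
orientation: [3.042, 0.142, 0.225]
ft_force: [-0.7, -0.6, -0.7]
width: 0.3
```

```bash
python3 -c "
from h import *
q();to([500,0,0])"
```

```text
[-0.1751  0.1794  2.0202 -0.0749  0.78   -0.2197] [489.  -91.  213.5]
t 16.6 at [489.  -91.  213.5] yaw 5.8 tilt z [ 0.151 -0.08  -0.985] d cm [ -1.06 -10.93  20.47] turn None F [-0.7 -0.6 -0.7] w 0.3 q6 -0.22
```

>>> arm_command(increments=[[[0,0,-5],0],[[0,0,-5],0],[[0,0,0],0],[[0,0,0],0]])

```text
t: 17.05
ee_pos: [472.3, -82.6, 311.5]
orientation: [3.045, 0.143, 0.214]
ft_force: [-0.6, 0.5, -0.0]
width: 0.7
```

```bash
python3 -c "
from h import *
q();to([500,0,0])"
```

```text
[-0.1627  0.025   1.9413 -0.064   1.0211 -0.2271] [472.3 -82.6 311.5]
t 17.1 at [472.3 -82.6 311.5] yaw 5.7 tilt z [ 0.143 -0.079 -0.987] d cm [ -0.67 -10.82  30.48] turn None F [-0.6  0.5 -0. ] w 0.7 q6 -0.23
```

>>> arm_command(increments=[[[0,0,5],0],[[0,0,5],0],[[0,0,0],0],[[0,0,0],0]])

```text
t: 17.45
ee_pos: [486.9, -90.7, 208.5]
orientation: [3.046, 0.143, 0.212]
ft_force: [1.0, -1.1, 0.8]
width: 0.6
```

```bash
python3 -c "
from h import *
q();to([500,0,0])"
```

```text
[-0.1755  0.1875  2.0228 -0.0747  0.7785 -0.2199] [486.9 -90.7 208.5]
t 17.4 at [486.9 -90.7 208.5] yaw 5.7 tilt z [ 0.142 -0.078 -0.987] d cm [ -0.61 -10.79  20.05] turn None F [ 1.  -1.1  0.8] w 0.6 q6 -0.22
```

>>> arm_command(increments=[[[0,0,0],0],[[0,0,0],0],[[0,0,0],0],[[0,0,0],0],[[0,0,0],0],[[0,0,0],0]])

```text
t: 18.05
ee_pos: [489.2, -90.9, 214.8]
orientation: [3.043, 0.143, 0.225]
ft_force: [-0.2, 0.0, -0.4]
width: 1.0
```

```bash
python3 -c "
from h import *
q();to([500,0,0])"
```

```text
[-0.1749  0.1779  2.0182 -0.0744  0.784  -0.2201] [489.2 -90.9 214.8]
t 18.1 at [489.2 -90.9 214.8] yaw 5.8 tilt z [ 0.15  -0.08  -0.985] d cm [ -1.09 -10.93  20.6 ] turn None F [-0.2  0.  -0.4] w 1.0 q6 -0.22
```

>>> arm_command(increments=[[[0,0,-5],0],[[0,0,-5],0],[[0,0,-5],0],[[0,0,0],0],[[0,0,0],0],[[0,0,0],0],[[0,0,0],0],[[0,0,0],0],[[0,0,0],0],[[0,0,0],0]])

```text
t: 19.05
ee_pos: [464.0, -78.4, 361.6]
orientation: [3.046, 0.143, 0.209]
ft_force: [0.3, -0.6, 0.7]
width: 0.6
```

```bash
python3 -c "
from h import *
q();to([500,0,0])"
```

```text
[-0.1563 -0.0373  1.8867 -0.0608  1.1414 -0.2287] [464.  -78.4 361.6]
t 19.1 at [464.  -78.4 361.6] yaw 5.7 tilt z [ 0.14  -0.078 -0.987] d cm [ -0.46 -10.74  35.58] turn None F [ 0.3 -0.6  0.7] w 0.6 q6 -0.23
```

>>> arm_command(increments=[[[0,0,1],0],[[0,0,2],0],[[0,0,2],0],[[0,0,2],0],[[0,0,1],0],[[0,0,0.6],0],[[0,0,0.4],0],[[0,0,0.2],0],[[0,0,0],0],[[0,0,0],0]])

```text
t: 20.05
ee_pos: [477.9, -86.0, 264.9]
orientation: [3.046, 0.143, 0.209]
ft_force: [0.0, -0.0, -0.5]
width: 0.0
```

```bash
python3 -c "
from h import *
q();to([500,0,0])"
```

```text
[-0.1687  0.0924  1.9837 -0.0673  0.9147 -0.2253] [477.9 -86.  264.9]
t 20.1 at [477.9 -86.  264.9] yaw 5.7 tilt z [ 0.14  -0.078 -0.987] d cm [ -0.47 -10.74  25.79] turn None F [ 0.  -0.  -0.5] w 0.0 q6 -0.23
```

>>> arm_command(increments=[[[0,0,-5],0],[[0,0,0],0],[[0,0,0],0],[[0,0,0],0],[[0,0,-5],0],[[0,0,0],0],[[0,0,0],0],[[0,0,0],0],[[0,0,-5],0],[[0,0,0],0],[[0,0,0],0],[[0,0,0],0]])

```text
t: 21.25
ee_pos: [455.1, -74.2, 409.8]
orientation: [3.049, 0.143, 0.195]
ft_force: [-0.1, -0.0, -0.2]
width: 0.6
```

```bash
python3 -c "
from h import *
q();to([500,0,0])"
```

```text
[-0.1496 -0.0847  1.8238 -0.0591  1.2613 -0.2292] [455.1 -74.2 409.8]
t 21.2 at [455.1 -74.2 409.8] yaw 5.7 tilt z [ 0.131 -0.077 -0.988] d cm [  0.11 -10.59  40.52] turn None F [-0.1 -0.  -0.2] w 0.6 q6 -0.23
```

>>> arm_command(increments=[[[0,-5,0],0],[[0,-5,0],0],[[0,0,0],0],[[0,0,0],0],[[0,0,0],0],[[0,0,0],0]])

```text
t: 21.85
ee_pos: [445.2, 25.0, 394.8]
orientation: [3.049, 0.135, 0.182]
ft_force: [-0.8, -0.6, 1.0]
width: 0.4
```

```bash
python3 -c "
from h import *
q();to([500,0,0])"
```

```text
[ 0.0916 -0.0884  1.859  -0.0944  1.257   0.0269] [445.2  25.  394.8]
t 21.9 at [445.2  25.  394.8] yaw 5.4 tilt z [ 0.122 -0.079 -0.989] d cm [ 0.65 -0.59 39.93] turn None F [-0.8 -0.6  1. ] w 0.4 q6 0.03
```

>>> arm_command(increments=[[[5,0,0],0],[[5,0,0],0],[[0,0,0],0],[[0,0,0],0],[[0,0,0],0],[[0,0,0],0]])

```text
t: 22.45
ee_pos: [544.8, 27.2, 404.2]
orientation: [3.048, 0.12, 0.175]
ft_force: [0.8, -0.5, -0.1]
width: 0.2
```

```bash
python3 -c "
from h import *
q();to([500,0,0])"
```

```text
[ 0.0792  0.0848  1.6655 -0.0942  1.2813  0.0226] [544.8  27.2 404.2]
t 22.4 at [544.8  27.2 404.2] yaw 4.8 tilt z [ 0.117 -0.081 -0.99 ] d cm [-9.13 -1.27 39.7 ] turn None F [ 0.8 -0.5 -0.1] w 0.2 q6 0.02
```

>>> arm_command(increments=[[[-5,0,0],0],[[-5,0,0],0],[[0,0,0],0],[[0,0,0],0],[[0,0,0],0],[[0,0,0],0]])

```text
t: 23.05
ee_pos: [441.3, 17.7, 393.0]
orientation: [3.048, 0.118, 0.178]
ft_force: [0.3, 0.6, -0.8]
width: 0.9
```

```bash
python3 -c "
from h import *
q();to([500,0,0])"
```

```text
[ 0.0763 -0.0942  1.8679 -0.0949  1.2556  0.0236] [441.3  17.7 393. ]
t 23.1 at [441.3  17.7 393. ] yaw 4.7 tilt z [ 0.119 -0.081 -0.99 ] d cm [ 1.24 -1.36 39.73] turn None F [ 0.3  0.6 -0.8] w 0.9 q6 0.02
```

```bash
python3 -c "
from h import *
to([*rack(-230,75),28],5.6);to([*rack(-240,75),380],5.6)"
```

```text
t 23.1 at [441.3  17.7 393. ] yaw 4.7 tilt z [ 0.119 -0.081 -0.99 ] d cm [-0.56  8.8  37.62] turn -0.9 F [ 0.3  0.6 -0.8] w 0.9 q6 0.02
t 23.1 at [441.3  17.7 393. ] yaw 4.7 tilt z [ 0.119 -0.081 -0.99 ] d cm [ 3.42 12.97  2.88] turn -0.9 F [ 0.3  0.6 -0.8] w 0.9 q6 0.02
```

>>> arm_command(increments=[[[0.5,2,0.5],0],[[1,3,1],0],[[1,3,1],0],[[1,3,1],0],[[0,2,1],0],[[-0.4,-0.4,2],0],[[-0.4,-0.4,3],0],[[-0.4,-0.4,3],0],[[-0.4,-0.4,3],0],[[-0.4,-0.4,3],0],[[-0.4,-0.4,3],0],[[-0.4,-0.4,3],0],[[-0.4,-0.4,3],0],[[-0.4,-0.4,3],0],[[-0.4,-0.4,2],0],[[0,0,1],0],[[0,0,0.5],0],[[0,0,0.3],0],[[0,0,0],0]])

```text
t: 24.95
ee_pos: [510.8, -109.8, 49.1]
orientation: [3.045, 0.119, 0.199]
ft_force: [-0.2, -0.6, -0.1]
width: 0.6
```

```bash
python3 -c "
from h import *
to([*rack(-225,75),28],5.6)"
```

```text
t 24.9 at [ 510.8 -109.8   49.1] yaw 4.8 tilt z [ 0.133 -0.083 -0.988] d cm [-2.56 -1.77  1.64] turn -0.8 F [-0.2 -0.6 -0.1] w 0.6 q6 -0.17
```

>>> arm_command(increments=[[[-1,0,0.8],0],[[-1,0,0.7],0],[[-0.4,0,0.4],0],[[0,-1,0],0],[[0,-1,0],0],[[0,-1,0],0],[[0,-0.6,0],0],[[0,-0.5,0],0],[[0,-0.5,0],0],[[0,-0.5,0],0]])

```text
t: 25.95
ee_pos: [489.7, -63.6, 26.4]
orientation: [3.04, 0.114, 0.216]
ft_force: [0.1, -0.6, 1.2]
width: 0.6
```

```bash
cat >> h.py <<'E'
def rk():
    o=get_obs();r=o["ee_pos"][:2]-C;print("rack xy",(r@RX).round(1),(r@RY).round(1),"z",o["ee_pos"][2].round(1))
E
python3 -c "
from h import *
to([*rack(-171,75),28],5.6);rk()"
```

```text
t 25.9 at [489.7 -63.6  26.4] yaw 4.7 tilt z [ 0.144 -0.086 -0.986] d cm [-0.65 -2.18 -0.47] turn -0.9 F [ 0.1 -0.6  1.2] w 0.6 q6 0.01
rack xy -193.3 68.6 z 26.4
```

>>> arm_command(increments=[[[0,-0.6,0],0],[[0,-0.6,0],0],[[0,-0.6,0],0],[[0,-0.6,0],0]])

```text
t: 26.35
ee_pos: [488.5, -40.3, 24.5]
orientation: [3.037, 0.116, 0.216]
ft_force: [1.6, -78.1, 4.0]
width: 0.7
```

```bash
python3 -c "
from h import *
to([*rack(-171,75),28],5.6);rk()"
```

```text
t 26.4 at [488.5 -40.3  24.5] yaw 4.8 tilt z [ 0.144 -0.089 -0.986] d cm [-0.69  0.15 -0.44] turn -0.8 F [  1.6 -78.1   4. ] w 0.7 q6 0.09
rack xy -170.0 67.5 z 24.5
```

>>> arm_command(increments=[[[0,0.5,0],0],[[0,1,0],0],[[0,2,0],0],[[0,2,-1],0],[[0,1,-2],0],[[0,0,-3],0],[[0,0,-3],0],[[0,0,-3],0],[[0,0,-3],0],[[0,0,-3],0],[[0,0,0],0]])

```text
t: 27.45
ee_pos: [465.7, -86.6, 212.8]
orientation: [3.04, 0.117, 0.209]
ft_force: [-0.5, -0.2, -0.0]
width: 0.4
```

```bash
python3 -c "
from h import *
to([*rack(-171,75),28],5.6);rk()
snap('top','t8',(190,110,420,280),3.4);snap('side','s8',(190,100,410,320),2.7)"
```

```text
t 27.4 at [465.7 -86.6 212.8] yaw 4.8 tilt z [ 0.14  -0.086 -0.986] d cm [-0.57 -6.11 18.05] turn -0.8 F [-0.5 -0.2 -0. ] w 0.4 q6 -0.19
rack xy -213.8 94.7 z 212.8
```

View pics/t8.png

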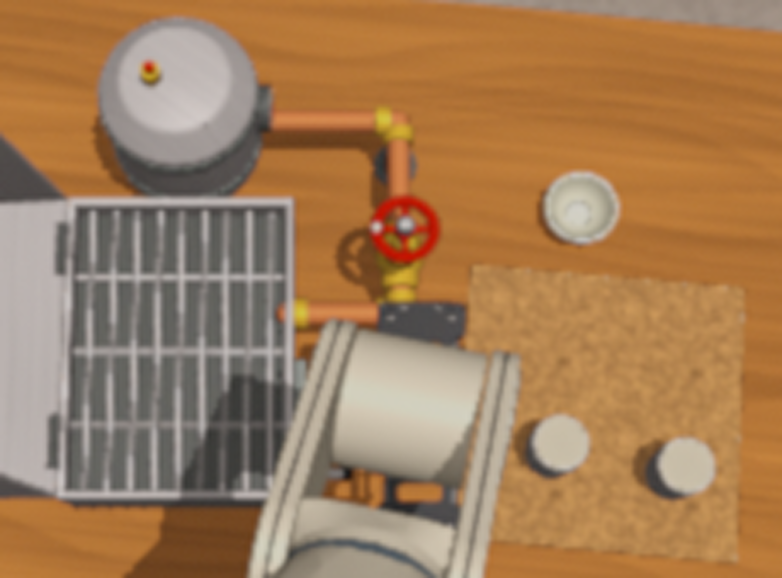

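View pics/s8.png

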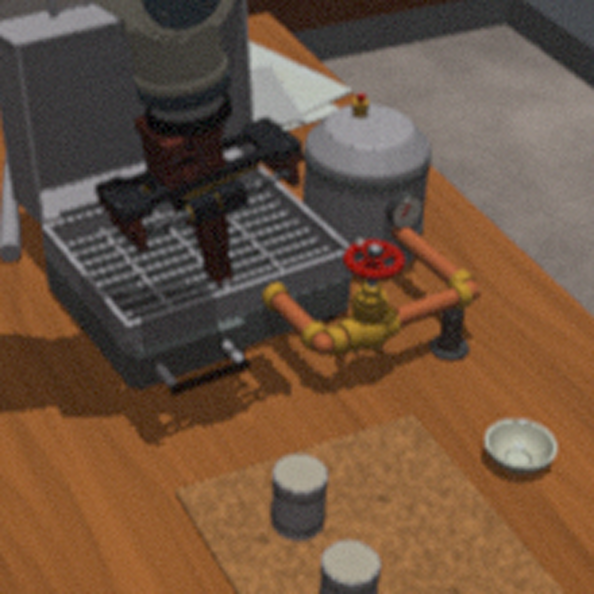

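>>> arm_command(increments=[[[0,0,0],-7],[[0,0,0],-7],[[0,0,0],-7],[[0,0,0],-7],[[0,0,0],-7],[[0,0,0],-7],[[0,0,0],-7],[[0,0,0],-4],[[0,0,0],0]], gripper=1)

```text
t: 28.45
ee_pos: [455.8, -84.0, 192.8]
orientation: [2.617, 1.5, 0.081]
ft_force: [-0.1, 0.2, 0.9]
width: 69.0
```

```bash
cat >> h.py <<'E'
def gto(p,back=0,yaw=None):
    "grasp point to p, minus back along tool z"
    o=get_obs();z=Ro.from_rotvec(o["orientation"]).as_matrix()[:,2]
    print("tiltdir",np.degrees(np.arctan2(z[1],z[0])).round(0));to(np.array(p,float)+(19-back)*z,yaw)
E
python3 -c "
from h import *
gto([487.5,-222,45],120,58)"
```

```text
tiltdir -37.0
t 28.4 at [455.8 -84.  192.8] yaw 59.6 tilt z [ 0.108 -0.081 -0.991] d cm [-10.07   7.64   6.  ] turn 1.6 F [-0.1  0.2  0.9] w 69.0 q6 -1.15
```

>>> arm_command(increments=[[[-1,0.8,0.2],3],[[-2,1.6,0.6],3],[[-2,1.6,0.6],0],[[-2,1.6,0.6],0],[[-1.6,1,0.5],0],[[-1,0.6,0.3],0],[[-0.5,0.3,0.2],0],[[0,0,0],0]])

```text
t: 29.25
ee_pos: [458.1, -219.3, 166.4]
orientation: [2.721, 1.322, 0.085]
ft_force: [-0.0, 0.0, 1.1]
width: 87.5
```

```bash
python3 -c "
from h import *
gto([487.5,-222,45],0,53)
snap('side','s9',(190,150,410,370),2.7)
snap('top','t9',(290,150,450,290),4)"
```

```text
tiltdir -38.0
t 29.2 at [ 458.1 -219.3  166.4] yaw 51.8 tilt z [ 0.1   -0.078 -0.992] d cm [ 1.6   0.91 14.25] turn -1.2 F [-0.   0.   1.1] w 87.5 q6 -1.33
```

View pics/s9.png

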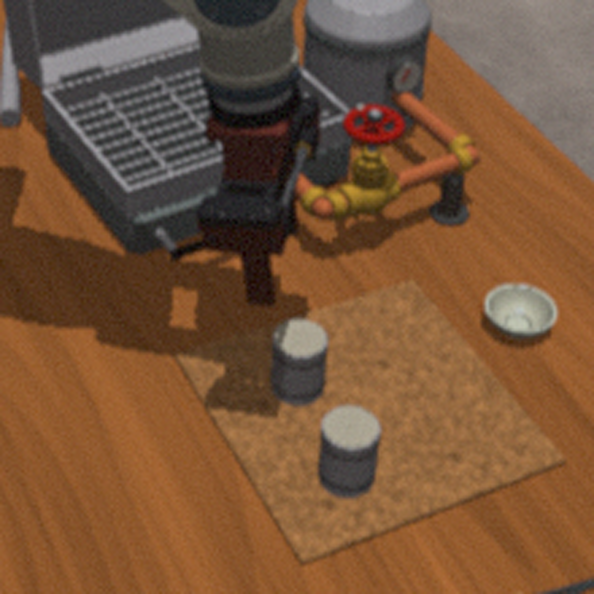

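View pics/t9.png

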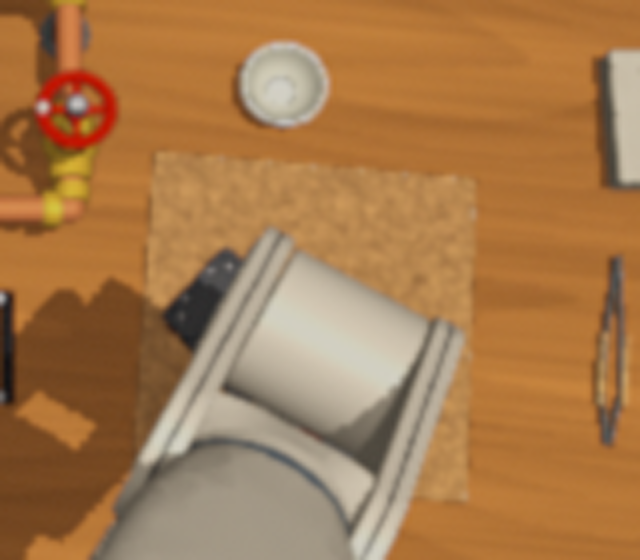

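>>> arm_command(increments=[[[0.8,0.5,1],0],[[0.6,0.3,2],0],[[0.2,0.1,2],0],[[0,0,1],0],[[0,0,0.5],0],[[0,0,0.2],0]])

```text
t: 29.95
ee_pos: [486.8, -212.8, 99.1]
orientation: [2.715, 1.328, 0.09]
ft_force: [0.0, -0.1, -0.2]
width: 87.6
```

```bash
python3 -c "
from h import *
gto([487.5,-222,45],0,53)"
```

```text
tiltdir -37.0
t 29.9 at [ 486.8 -212.8   99.1] yaw 52.1 tilt z [ 0.105 -0.079 -0.991] d cm [-0.7  -0.09  7.35] turn -0.9 F [ 0.  -0.1 -0.2] w 87.6 q6 -1.28
```

>>> arm_command(increments=[[[-0.4,0,0],0],[[-0.3,0,0.3],0],[[0,0,1],0],[[0,0,1.2],0],[[0,0,1.2],0],[[0,0,1.2],0],[[0,0,1],0],[[0,0,0.6],0],[[0,0,0.4],0],[[0,0,0.2],0],[[0,0,0],0]])

```text
t: 31.05
ee_pos: [490.6, -225.3, 23.0]
orientation: [2.715, 1.327, 0.091]
ft_force: [-0.4, -0.1, 0.2]
width: 88.1
```

```bash
python3 -c "
from h import *
gto([487.5,-222,45],0,53)"
```

```text
tiltdir -37.0
t 31.1 at [ 490.6 -225.3   23. ] yaw 52.1 tilt z [ 0.106 -0.079 -0.991] d cm [ 0.07 -0.15 -0.34] turn -0.9 F [-0.4 -0.1  0.2] w 88.1 q6 -1.29
```

Well centred; close.

>>> arm_command(increments=[[[0,0,0],0],[[0,0,0],0],[[0,0,0],0],[[0,0,0],0],[[0,0,0],0]], gripper=0)

```text
t: 31.55
ee_pos: [491.5, -225.6, 24.5]
orientation: [2.713, 1.326, 0.094]
ft_force: [0.9, 0.5, -0.0]
width: 51.4
```

```bash
python3 -c "
from h import *
gto([*rack(-20,70),170],0,52)"
```

```text
tiltdir -37.0
t 31.6 at [ 491.5 -225.6   24.5] yaw 52.1 tilt z [ 0.108 -0.08  -0.991] d cm [ 25.17 -19.98 -15.43] turn 0.1 F [ 0.9  0.5 -0. ] w 51.4 q6 -1.29
```

>>> arm_command(increments=[[[0,0,-1],0],[[0,0,-2],0],[[0,0,-3],0],[[0,0,-3],0],[[0,0,-3],0],[[0,0,-3],0],[[1,-0.8,-2],0],[[2.5,-2,0],0],[[2.5,-2,0],0],[[2.5,-2,0],0],[[2.5,-2,0],0],[[2.5,-2,0],0],[[2.5,-2,0],0],[[2.5,-2,0],0],[[2.5,-2,0],0],[[2.5,-2,0],0],[[1.5,-1,0],0],[[0.7,-0.5,0],0],[[0,0,0],0]])

```text
t: 33.45
ee_pos: [464.4, 127.9, 181.3]
orientation: [2.717, 1.322, 0.095]
ft_force: [1.3, 0.5, -2.7]
width: 50.3
```

```bash
python3 -c "
from h import *
gto([*rack(-20,70),130],0,52);rk()"
```

```text
tiltdir -36.0
t 33.5 at [464.4 127.9 181.3] yaw 51.9 tilt z [ 0.108 -0.079 -0.991] d cm [-1.11  1.02  7.21] turn -0.1 F [ 1.3  0.5 -2.7] w 50.3 q6 -0.49
rack xy -0.2 74.9 z 181.3
```

>>> arm_command(increments=[[[-0.6,0.5,0.5],0],[[-0.4,0.4,1],0],[[-0.1,0.1,1.2],0],[[0,0,1.2],0],[[0,0,1.2],0],[[0,0,0.8],0],[[0,0,0.5],0],[[0,0,0.2],0],[[0,0,0],0]])

```text
t: 34.35
ee_pos: [471.3, 98.8, 110.5]
orientation: [2.722, 1.311, 0.087]
ft_force: [-0.4, 0.2, -1.7]
width: 50.7
```

```bash
python3 -c "
from h import *
gto([*rack(-20,70),113],0,52);rk()
snap('top','t10',(190,110,420,280),3.4);snap('side','s10',(190,80,410,300),2.7)"
```

```text
tiltdir -38.0
t 34.4 at [471.3  98.8 110.5] yaw 51.4 tilt z [ 0.103 -0.082 -0.991] d cm [ 0.77 -0.59  1.57] turn -0.6 F [-0.4  0.2 -1.7] w 50.7 q6 -0.51
rack xy -29.9 70.8 z 110.5
```

View pics/s10.png

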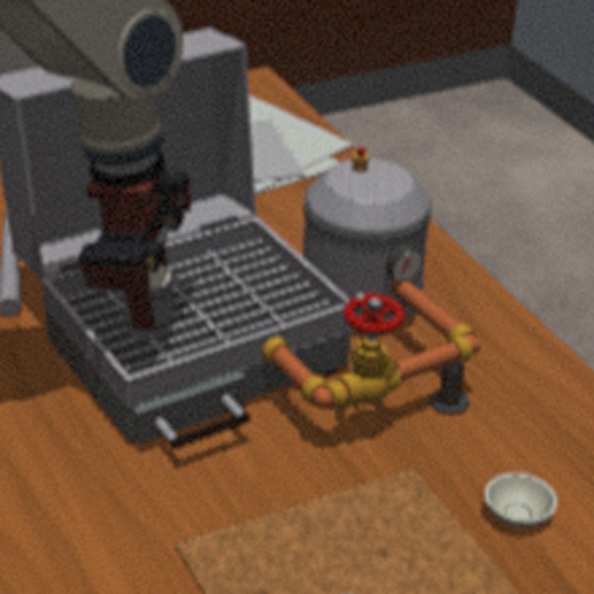

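>>> arm_command(increments=[[[0,0,0.6],0],[[0,0,0.4],0],[[0,0,0.3],0],[[0,0,0.2],0],[[0,0,0],0]])

```text
t: 34.95
ee_pos: [474.2, 98.4, 96.0]
orientation: [2.721, 1.312, 0.093]
ft_force: [0.7, 0.0, -2.7]
width: 50.5
```

```bash
python3 -c "
from h import *
gto([*rack(-20,70),112.3],0,52)"
```

```text
tiltdir -37.0
t 35.0 at [474.2  98.4  96. ] yaw 51.5 tilt z [ 0.107 -0.081 -0.991] d cm [ 0.63 -0.65  0.17] turn -0.5 F [ 0.7  0.  -2.7] w 50.5 q6 -0.5
```

>>> arm_command(increments=[[[0,0,0.15],0],[[0,0,0.1],0],[[0,0,0.05],0],[[0,0,0],0]])

```text
t: 35.35
ee_pos: [474.7, 98.3, 93.7]
orientation: [2.721, 1.312, 0.093]
ft_force: [-0.9, 0.3, -2.3]
width: 50.5
```

```bash
python3 -c "
from h import *
gto([*rack(-20,70),112.3],0,52)"
```

```text
tiltdir -37.0
t 35.4 at [474.7  98.3  93.7] yaw 51.5 tilt z [ 0.107 -0.081 -0.991] d cm [ 0.6  -0.66 -0.07] turn -0.5 F [-0.9  0.3 -2.3] w 50.5 q6 -0.5
```

Not yet touching; small further steps.

>>> arm_command(increments=[[[0,0,0.15],0],[[0,0,0.1],0],[[0,0,0],0]])

```text
t: 35.65
ee_pos: [475.3, 98.4, 93.8]
orientation: [2.72, 1.311, 0.095]
ft_force: [0.6, -0.9, -2.7]
width: 50.7
```

```bash
python3 -c "
from h import *
gto([*rack(-20,70),112.3],0,52)"
```

```text
tiltdir -37.0
t 35.6 at [475.3  98.4  93.8] yaw 51.5 tilt z [ 0.109 -0.081 -0.991] d cm [ 0.56 -0.7  -0.06] turn -0.5 F [ 0.6 -0.9 -2.7] w 50.7 q6 -0.5
```

>>> arm_command(increments=[[[0,0,0.3],0],[[0,0,0.2],0],[[0,0,0],0]])

```text
t: 35.95
ee_pos: [476.5, 98.0, 92.7]
orientation: [2.718, 1.311, 0.098]
ft_force: [0.4, 0.7, -2.9]
width: 50.8
```

```bash
python3 -c "
from h import *
gto([*rack(-20,70),112.3],0,52)
snap('side','s11',(190,100,300,210),5)"
```

```text
tiltdir -36.0
t 36.0 at [476.5  98.   92.7] yaw 51.5 tilt z [ 0.111 -0.082 -0.99 ] d cm [ 0.52 -0.8  -0.18] turn -0.5 F [ 0.4  0.7 -2.9] w 50.8 q6 -0.49
```

View pics/s11.png

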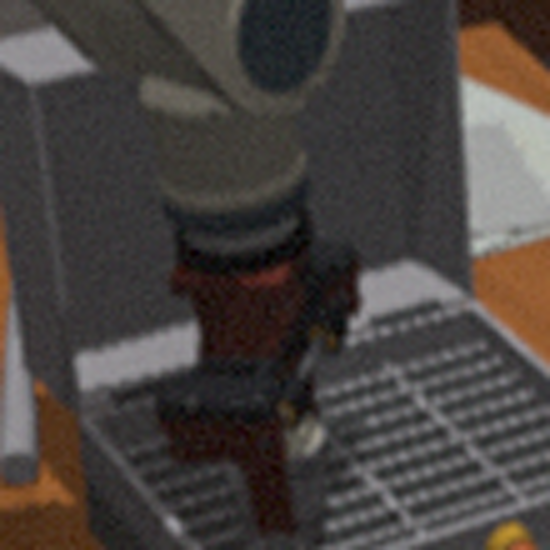

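>>> arm_command(increments=[[[0,0,0.4],0],[[0,0,0.3],0]])

```text
t: 36.2
ee_pos: [478.2, 97.1, 89.0]
orientation: [2.715, 1.311, 0.099]
ft_force: [-13.8, -0.7, 40.2]
width: 50.8
```

```bash
python3 -c "
from h import *
gto([*rack(-20,70),112.3],0,52)"
```

```text
tiltdir -36.0
t 36.2 at [478.2  97.1  89. ] yaw 51.6 tilt z [ 0.113 -0.083 -0.99 ] d cm [ 0.48 -0.93 -0.58] turn -0.4 F [-13.8  -0.7  40.2] w 50.8 q6 -0.49
```

>>> arm_command(increments=[[[0,0,-0.2],0],[[0,0,0],0]])

```text
t: 36.4
ee_pos: [478.4, 97.3, 91.3]
orientation: [2.715, 1.311, 0.101]
ft_force: [-0.8, 0.2, -2.4]
width: 50.7
```

>>> arm_command(increments=[[[0,0,0],0],[[0,0,0],0],[[0,0,0],0],[[0,0,0],0]], gripper=0.85)

```text
t: 36.8
ee_pos: [478.7, 97.3, 90.2]
orientation: [2.715, 1.311, 0.1]
ft_force: [0.9, 0.0, -0.1]
width: 74.5
```

```bash
python3 -c "
from h import *
gto([*rack(-20,70),112.3],0,52)"
```

```text
tiltdir -36.0
t 36.8 at [478.7  97.3  90.2] yaw 51.6 tilt z [ 0.114 -0.083 -0.99 ] d cm [ 0.44 -0.98 -0.46] turn -0.4 F [ 0.9  0.  -0.1] w 74.5 q6 -0.49
```

>>> arm_command(increments=[[[0,0,-0.5],0],[[0,0,-1],0],[[0,0,-2],0],[[0,0,-3],0],[[0,0,-3],0],[[0,0,-3],0],[[0,0,-1],0],[[0,0,0],0]], gripper=1)

```text
t: 37.6
ee_pos: [461.9, 109.3, 232.2]
orientation: [2.716, 1.312, 0.101]
ft_force: [-0.4, 0.1, -0.6]
width: 87.3
```

```bash
python3 -c "
from h import *
gto([478,-337,45],120,52)
snap('top','t12');crop('t12','t12b',(190,130,420,300),3.4)"
```

```text
tiltdir -36.0
t 37.6 at [461.9 109.3 232.2] yaw 51.6 tilt z [ 0.114 -0.082 -0.99 ] d cm [-34.1   26.11  12.27] turn -0.4 F [-0.4  0.1 -0.6] w 87.3 q6 -0.54
```

View pics/t12b.png

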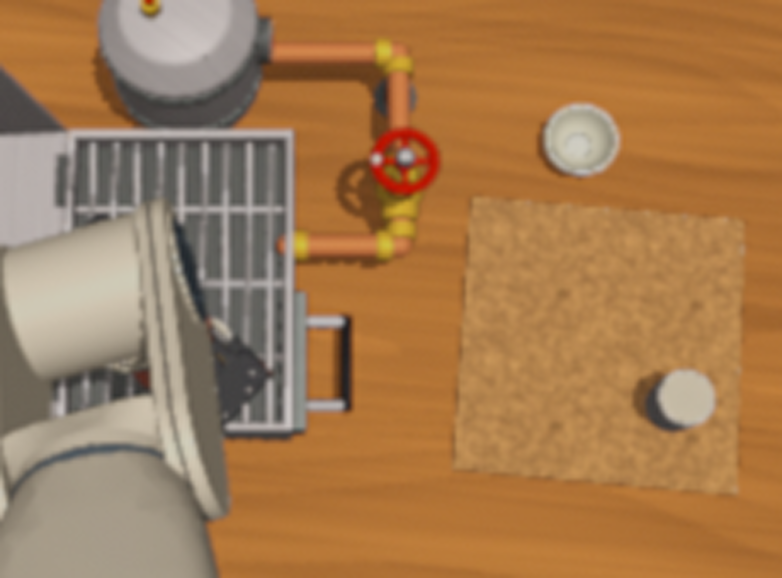

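>>> arm_command(increments=[[[-1.5,1.2,0],0],[[-3,2.2,0],0],[[-3,2.3,0.5],0],[[-3,2.3,1],0],[[-3,2.3,1],0],[[-3,2.3,1],0],[[-3,2.3,1],0],[[-3,2.3,1],0],[[-3,2.3,1],0],[[-3,2.3,1],0],[[-2,1.6,1],0],[[-1.2,1,0.6],0],[[-0.6,0.5,0.4],0],[[-0.3,0.2,0.2],0],[[0,0,0],0]])

```text
t: 39.15
ee_pos: [453.1, -322.4, 142.3]
orientation: [2.738, 1.324, 0.069]
ft_force: [-0.6, 0.9, -0.1]
width: 87.9
```

```bash
python3 -c "
from h import *
gto([478,-337,45],50,52)"
```

```text
tiltdir -40.0
t 39.1 at [ 453.1 -322.4  142.3] yaw 51.6 tilt z [ 0.084 -0.07  -0.994] d cm [0.43 1.78 6.89] turn -0.4 F [-0.6  0.9 -0.1] w 87.9 q6 -1.53
```

>>> arm_command(increments=[[[0.2,0.8,1],0],[[0.2,0.6,1.5],0],[[0,0.3,1.5],0],[[0,0,1],0],[[0,0,0.5],0],[[0,0,0.2],0]])

```text
t: 39.75
ee_pos: [476.3, -331.0, 83.9]
orientation: [2.735, 1.33, 0.07]
ft_force: [-0.1, 0.4, -0.8]
width: 88.0
```

```bash
python3 -c "
from h import *
gto([478,-337,45],0,52)"
```

```text
tiltdir -39.0
t 39.8 at [ 476.3 -331.    83.9] yaw 51.9 tilt z [ 0.085 -0.07  -0.994] d cm [-0.36  0.07  5.82] turn -0.1 F [-0.1  0.4 -0.8] w 88.0 q6 -1.52
```

>>> arm_command(increments=[[[-0.4,0.1,0.6],0],[[0,0,1],0],[[0,0,1.2],0],[[0,0,1.2],0],[[0,0,0.8],0],[[0,0,0.4],0],[[0,0,0.2],0],[[0,0,0],0]])

```text
t: 40.55
ee_pos: [479.1, -339.2, 25.5]
orientation: [2.735, 1.329, 0.069]
ft_force: [0.4, 0.5, 0.1]
width: 87.6
```

```bash
python3 -c "
from h import *
gto([478,-337,45],0,52)"
```

```text
tiltdir -39.0
t 40.5 at [ 479.1 -339.2   25.5] yaw 51.8 tilt z [ 0.084 -0.069 -0.994] d cm [ 0.1  -0.01 -0.07] turn -0.2 F [0.4 0.5 0.1] w 87.6 q6 -1.53
```

>>> arm_command(increments=[[[0,0,0],0],[[0,0,0],0],[[0,0,0],0],[[0,0,0],0],[[0,0,0],0]], gripper=0)

```text
t: 41.05
ee_pos: [479.9, -339.6, 26.9]
orientation: [2.733, 1.328, 0.071]
ft_force: [0.4, 1.2, -0.4]
width: 51.1
```

```bash
python3 -c "
from h import *
gto([478,-337,45],-0,52)
gto([*rack(-20,-35),190],0,52)"
```

```text
tiltdir -39.0
t 41.0 at [ 479.9 -339.6   26.9] yaw 51.8 tilt z [ 0.086 -0.071 -0.994] d cm [ 0.08 -0.11  0.06] turn -0.2 F [ 0.4  1.2 -0.4] w 51.1 q6 -1.53
tiltdir -39.0
t 41.0 at [ 479.9 -339.6   26.9] yaw 51.8 tilt z [ 0.086 -0.071 -0.994] d cm [ 41.94 -18.85 -16.73] turn -0.2 F [ 0.4  1.2 -0.4] w 51.1 q6 -1.53
```

>>> arm_command(increments=[[[0,0,-1],0],[[0,0,-2],0],[[0,0,-3],0],[[0,0,-3],0],[[0,0,-3],0],[[0,0,-3],0],[[1,-0.5,-2],0],[[3,-1.3,0],0],[[3,-1.3,0],0],[[3,-1.3,0],0],[[3,-1.3,0],0],[[3,-1.3,0],0],[[3,-1.3,0],0],[[3,-1.3,0],0],[[3,-1.3,0],0],[[3,-1.3,0],0],[[3,-1.3,0],0],[[3,-1.3,0],0],[[2,-1,0],0],[[1,-0.5,0],0]])

```text
t: 43.05
ee_pos: [562.8, 79.2, 192.8]
orientation: [2.738, 1.321, 0.071]
ft_force: [-0.6, -0.5, -2.3]
width: 50.6
```

>>> arm_command(increments=[[[0.4,-0.2,0],0],[[0.2,-0.2,0],0],[[0,0,0],0]])

```text
t: 43.35
ee_pos: [562.5, 86.6, 192.5]
orientation: [2.737, 1.323, 0.069]
ft_force: [0.1, 0.1, -1.6]
width: 50.6
```

```bash
python3 -c "
from h import *
gto([*rack(-20,-35),130],0,52);rk()"
```

```text
tiltdir -40.0
t 43.4 at [562.5  86.6 192.5] yaw 51.6 tilt z [ 0.085 -0.071 -0.994] d cm [ 3.38 -1.66  8.  ] turn -0.4 F [ 0.1  0.1 -1.6] w 50.6 q6 -0.66
rack xy -51.0 -18.7 z 192.5
```

>>> arm_command(increments=[[[1,-0.5,0.5],0],[[1.2,-0.6,1],0],[[0.8,-0.4,1.2],0],[[0.3,-0.2,1.2],0],[[0,0,1.2],0],[[0,0,1],0],[[0,0,0.8],0],[[0,0,0.6],0],[[0,0,0.4],0],[[0,0,0.2],0],[[0,0,0],0]])

```text
t: 44.45
ee_pos: [576.7, 116.7, 100.9]
orientation: [2.74, 1.319, 0.063]
ft_force: [-0.8, -0.5, -3.3]
width: 50.5
```

```bash
python3 -c "
from h import *
gto([*rack(-20,-35),130],0,52);rk()
snap('side','s13',(190,80,410,300),2.7)"
```

```text
tiltdir -42.0
t 44.5 at [576.7 116.7 100.9] yaw 51.4 tilt z [ 0.081 -0.072 -0.994] d cm [ 0.11  0.1  -1.01] turn -0.6 F [-0.8 -0.5 -3.3] w 50.5 q6 -0.58
rack xy -22.4 -35.7 z 100.9
```

View pics/s13.png

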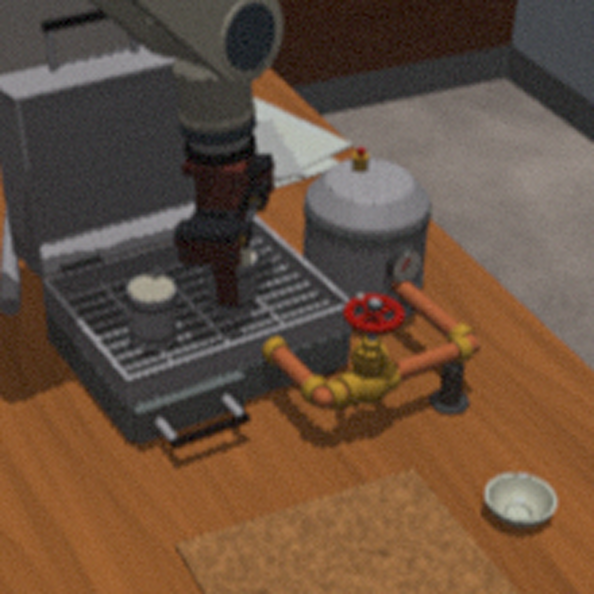

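Flask 1 stands upright on the rack (its top at crop pixel 150,290). Lowering flask 2 the last ~7 mm.

>>> arm_command(increments=[[[0,0,0.3],0],[[0,0,0.3],0],[[0,0,0.2],0]])

```text
t: 44.8
ee_pos: [578.2, 116.4, 95.8]
orientation: [2.739, 1.318, 0.067]
ft_force: [-13.8, -0.1, 34.0]
width: 50.5
```

>>> arm_command(increments=[[[0,0,0.25],0]])

```text
t: 44.9
ee_pos: [578.3, 116.4, 95.8]
orientation: [2.739, 1.317, 0.067]
ft_force: [-15.0, 0.5, 32.6]
width: 50.7
```

>>> arm_command(increments=[[[0,0,0.25],0]])

```text
t: 45.0
ee_pos: [578.3, 116.4, 95.8]
orientation: [2.739, 1.317, 0.067]
ft_force: [-12.4, 0.6, 23.3]
width: 50.7
```

>>> arm_command(increments=[[[0,0,-0.1],0],[[0,0,0],0]])

```text
t: 45.2
ee_pos: [578.6, 116.8, 98.3]
orientation: [2.738, 1.317, 0.071]
ft_force: [0.1, -1.0, -2.9]
width: 50.7
```

>>> arm_command(increments=[[[0,0,0],0],[[0,0,0],0],[[0,0,0],0],[[0,0,0],0]], gripper=0.85)

```text
t: 45.6
ee_pos: [579.5, 116.8, 98.2]
orientation: [2.738, 1.317, 0.073]
ft_force: [-0.2, 0.6, -0.0]
width: 74.3
```

>>> arm_command(increments=[[[0,0,-0.5],0],[[0,0,-1],0],[[0,0,-2],0],[[0,0,-3],0],[[0,0,-3],0],[[0,0,-3],0],[[0,0,-3],0],[[0,0,-3],0],[[0,0,-3],0],[[0,0,-3],0],[[0,0,-3],0],[[0,0,0],0],[[0,0,0],0]], gripper=0.5)

```text
t: 46.9
ee_pos: [552.2, 137.5, 391.5]
orientation: [2.738, 1.317, 0.081]
ft_force: [-0.0, -0.2, -0.1]
width: 44.0
```

```bash
python3 -c "
from h import *
to([507,338.4,400],95.6);rk()
snap('side','s14',(190,0,410,220),2.7);snap('top','t14',(120,110,350,280),3.4)"
```

```text
t 46.9 at [552.2 137.5 391.5] yaw 51.4 tilt z [ 0.092 -0.069 -0.993] d cm [ 12.88 -15.87  -2.64] turn -44.2 F [-0.  -0.2 -0.1] w 44.0 q6 -0.6
rack xy 0.7 -13.5 z 391.5
```

View pics/s14.png

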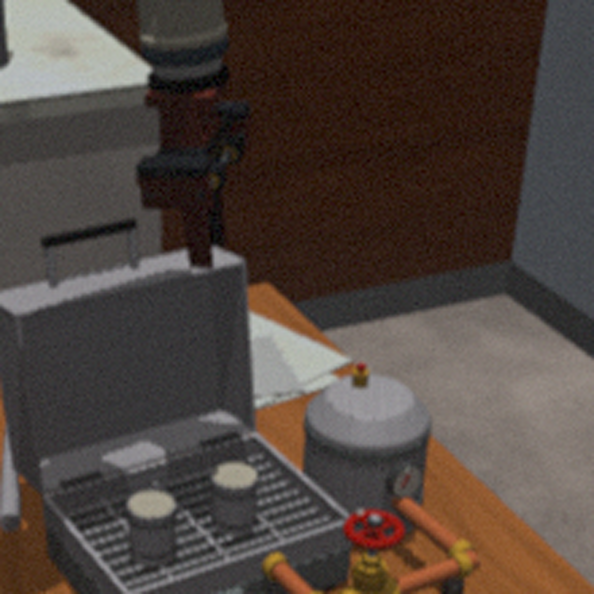

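View pics/t14.png

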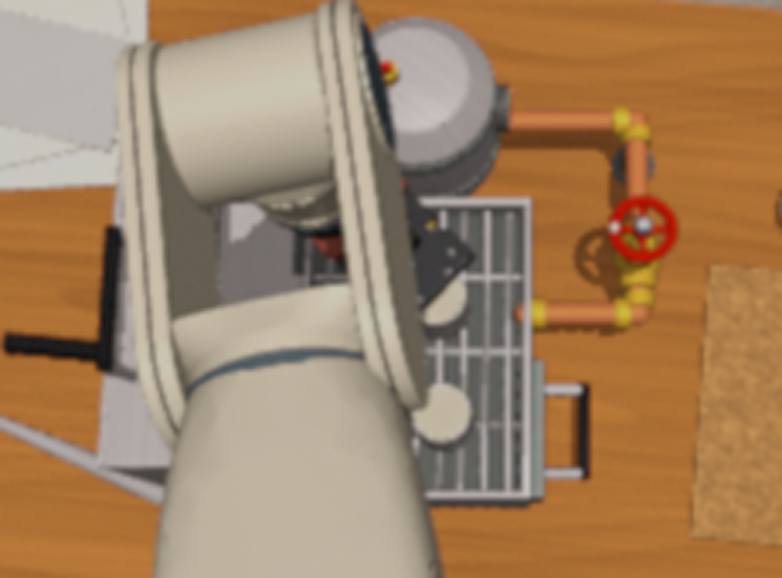

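```bash
python3 -c "
from h import *
T=lambda x,y:(x/3.4+120-.3,y/3.4+110-.3)
S=lambda x,y:(x/2.7+190-.3,y/2.7-.3)
for a,b in [((112,230),(135,225)),((104,365),(43,242))]:
  p,e=tri(('top',)+T(*a),('side',)+S(*b));r=p[:2]-C;print(p.round(1),e.round(1),(r@RX).round(1),(r@RY).round(1), np.hypot(r@RX-105,p[2]-95))
"
```

```text
[553.1 343.7 341.8] 4.0 205.8 -34.6 266.57572452210525
[445.9 332.3 345.1] 2.7 205.0 73.2 269.3617159019773
```

>>> arm_command(increments=[[[0,0,-0.5],-7],[[0,0,-0.5],-7],[[0,0,0],-7],[[0,0,0],-7],[[0,0,0],-7],[[0,0,0],-6],[[0,0,0],-3],[[0,0,0],0]])

```text
t: 47.8
ee_pos: [546.8, 136.1, 387.9]
orientation: [2.01, 2.28, -0.016]
ft_force: [-0.0, -0.0, -0.1]
width: 44.2
```

```bash
python3 -c "
from h import *
gto([*rack(205,15),343],65,95.6)"
```

```text
tiltdir -47.0
t 47.8 at [546.8 136.1 387.9] yaw 97.1 tilt z [ 0.069 -0.075 -0.995] d cm [20.86 -1.95 -1.95] turn 1.5 F [-0.  -0.  -0.1] w 44.2 q6 -1.4
```

>>> arm_command(increments=[[[1,0,-1],1.5],[[2,-0.2,-1],0],[[3,-0.3,-0.5],0],[[3,-0.3,0],0],[[3,-0.3,0],0],[[3,-0.3,0],0],[[2.5,-0.3,0],0],[[1.5,-0.2,0],0],[[1,-0.1,0],0],[[0.5,0,0],0],[[0,0,0],0]])

```text
t: 48.9
ee_pos: [503.2, 343.7, 383.6]
orientation: [2.066, 2.237, -0.04]
ft_force: [0.3, 0.3, -0.3]
width: 43.8
```

```bash
python3 -c "
from h import *
gto([*rack(205,15),343],0,95.6)
snap('side','s15',(170,0,390,220),2.7)"
```

```text
tiltdir -58.0
t 48.9 at [503.2 343.7 383.6] yaw 94.4 tilt z [ 0.053 -0.084 -0.995] d cm [-0.22 -0.17  6.  ] turn -1.2 F [ 0.3  0.3 -0.3] w 43.8 q6 -1.0
```

View pics/s15.png

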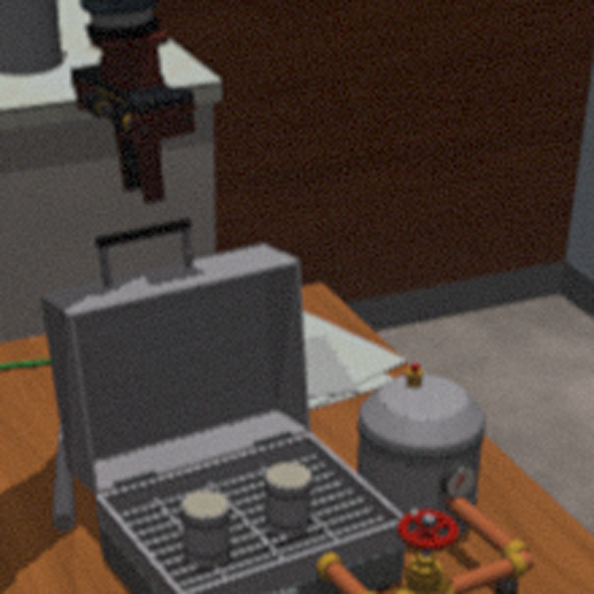

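>>> arm_command(increments=[[[-0.2,0,0.6],-1],[[0,0,1.2],0],[[0,0,1.2],0],[[0,0,1.2],0],[[0,0,0.8],0],[[0,0,0.5],0],[[0,0,0.3],0],[[0,0,0],0]])

```text
t: 49.75
ee_pos: [507.3, 332.3, 320.3]
orientation: [2.05, 2.252, -0.044]
ft_force: [0.7, 0.2, 0.8]
width: 44.1
```

```bash
python3 -c "
from h import *
gto([*rack(205,15),343],0,95.6)
snap('side','s16',(170,0,390,220),2.7)"
```

```text
tiltdir -59.0
t 49.8 at [507.3 332.3 320.3] yaw 95.3 tilt z [ 0.052 -0.086 -0.995] d cm [ 0.39 -0.2  -0.43] turn -0.3 F [0.7 0.2 0.8] w 44.1 q6 -1.02
```

View pics/s16.png

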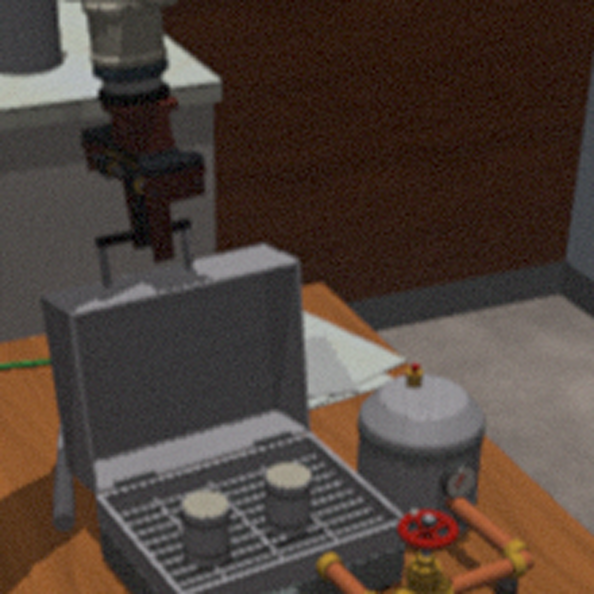

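>>> arm_command(increments=[[[0.2,0,0],0],[[0,0,0],0],[[0,0,0],0],[[0,0,0],0],[[0,0,0],0]], gripper=0)

```text
t: 50.3
ee_pos: [507.6, 336.6, 322.5]
orientation: [2.05, 2.253, -0.036]
ft_force: [-0.1, 0.6, -1.9]
width: 12.1
```

```bash
cat >> h.py <<'E'
def arcb(h=-.075,n=8,slip=0):
    o=get_obs();R=Ro.from_rotvec(o["orientation"]).as_matrix();p=o["ee_pos"]-(19+slip)*R[:,2];r=p[:2]-C;x=r@RX-105;z=p[2]-95
    a=np.arctan2(z,-x);print("x,z",x.round(1),z.round(1),"R",np.hypot(x,z).round(1),"psi",(a-.2268).round(3),"y",(r@RY).round(1),"F",o["ft_force"].round(1),"w",round(o["width"],1),"t",o["t"],"tilt",R[:2,2].round(3))
    for i in range(n):
        b=a+h*(i+1);X,Z=-267*np.cos(b),267*np.sin(b);d=R.T@np.array([*(RX*(X-x)),Z-z])/10
        print("[[%.1f, %.1f, %.1f], 0]"%tuple(d),end=", ");x,z=X,Z
    print()
E
python3 -c "
from h import *
arcb()"
```

```text
x,z 99.9 246.4 R 265.8 psi 1.729 y 12.2 F [-0.1  0.6 -1.9] w 12.1 t 50.3 tilt [ 0.055 -0.082]
[[-1.9, 0.0, -0.6], 0], [[-2.0, 0.0, -0.4], 0], [[-2.0, 0.0, -0.2], 0], [[-2.0, 0.0, -0.1], 0], [[-2.0, 0.0, 0.1], 0], [[-2.0, 0.0, 0.2], 0], [[-2.0, -0.0, 0.4], 0], [[-1.9, -0.0, 0.5], 0],
```

>>> arm_command(increments=[[[-1.5,0.1,-0.5],0],[[-2.0,0.1,-0.4],0],[[-2.0,0.1,-0.2],0],[[-2.0,0.1,-0.1],0],[[-2.0,0.1,0.1],0],[[-2.0,0.1,0.2],0]])

```text
t: 50.9
ee_pos: [518.6, 225.2, 342.5]
orientation: [2.054, 2.267, -0.036]
ft_force: [-2.6, 3.5, -3.7]
width: 12.2
```

```bash
python3 -c "
from h import *
arcb()"
```

```text
x,z -12.3 266.5 R 266.7 psi 1.298 y 12.1 F [-2.6  3.5 -3.7] w 12.2 t 50.9 tilt [ 0.045 -0.073]
[[-2.0, -0.0, 0.3], 0], [[-1.9, -0.0, 0.5], 0], [[-1.9, -0.0, 0.6], 0], [[-1.9, -0.0, 0.8], 0], [[-1.8, -0.0, 0.9], 0], [[-1.7, -0.0, 1.0], 0], [[-1.6, -0.0, 1.1], 0], [[-1.5, -0.0, 1.3], 0],
```

>>> arm_command(increments=[[[-2,0.2,0.3],0],[[-1.9,0.2,0.5],0],[[-1.9,0.2,0.6],0],[[-1.9,0.2,0.8],0],[[-1.8,0.2,0.9],0],[[-1.7,0.2,1],0]])

```text
t: 51.5
ee_pos: [530.5, 106.9, 308.4]
orientation: [2.069, 2.281, -0.059]
ft_force: [-5.2, 5.1, -3.1]
width: 12.1
```

```bash
python3 -c "
from h import *
arcb()"
```

```text
x,z -131.3 232.4 R 266.9 psi 0.83 y 11.4 F [-5.2  5.1 -3.1] w 12.1 t 51.5 tilt [ 0.02 -0.07]
[[-1.6, -0.0, 1.2], 0], [[-1.5, -0.0, 1.3], 0], [[-1.4, -0.0, 1.4], 0], [[-1.3, -0.0, 1.5], 0], [[-1.2, -0.0, 1.6], 0], [[-1.1, -0.0, 1.7], 0], [[-1.0, -0.0, 1.8], 0], [[-0.8, -0.0, 1.8], 0],
```

>>> arm_command(increments=[[[-1.6,0.1,1.2],0],[[-1.5,0,1.3],0],[[-1.4,0,1.4],0],[[-1.4,0,1.5],0],[[-1.3,0,1.6],0],[[-1.1,0,1.7],0]])

```text
t: 52.1
ee_pos: [539.0, 17.4, 225.0]
orientation: [2.079, 2.283, -0.049]
ft_force: [1.7, 6.6, -2.0]
width: 12.2
```

```bash
python3 -c "
from h import *
arcb()"
```

```text
x,z -221.3 149.0 R 266.8 psi 0.366 y 11.8 F [ 1.7  6.6 -2. ] w 12.2 t 52.1 tilt [ 0.019 -0.059]
[[-1.0, -0.0, 1.8], 0], [[-0.8, -0.0, 1.8], 0], [[-0.7, -0.0, 1.9], 0], [[-0.5, -0.0, 1.9], 0], [[-0.4, -0.0, 2.0], 0], [[-0.2, -0.0, 2.0], 0], [[-0.1, -0.0, 2.0], 0], [[0.1, -0.0, 2.0], 0],
```

>>> arm_command(increments=[[[-1,0,1.8],0],[[-0.8,0,1.8],0],[[-0.7,0,1.5],0],[[-0.5,0,1],0]])

```text
t: 52.5
ee_pos: [541.9, -12.8, 162.6]
orientation: [2.091, 2.284, -0.035]
ft_force: [2.0, 19.7, -4.3]
width: 12.2
```

```bash
python3 -c "
from h import *
arcb(-0.04)"
```

```text
x,z -251.9 86.5 R 266.4 psi 0.104 y 11.9 F [ 2.  19.7 -4.3] w 12.2 t 52.5 tilt [ 0.018 -0.047]
[[-0.3, -0.0, 1.0], 0], [[-0.2, -0.0, 1.0], 0], [[-0.2, -0.0, 1.1], 0], [[-0.2, -0.0, 1.1], 0], [[-0.1, -0.0, 1.1], 0], [[-0.1, -0.0, 1.1], 0], [[-0.0, -0.0, 1.1], 0], [[0.0, -0.0, 1.1], 0],
```

>>> arm_command(increments=[[[-0.4,0,1],0],[[-0.4,0,0.8],0],[[-0.3,0,0.5],0]])

```text
t: 52.8
ee_pos: [543.0, -18.6, 139.8]
orientation: [2.102, 2.286, -0.022]
ft_force: [-9.5, 26.6, 38.3]
width: 12.1
```

```bash
python3 -c "
from h import *
arcb(-0.04)"
```

```text
x,z -258.0 63.8 R 265.8 psi 0.015 y 11.4 F [-9.5 26.6 38.3] w 12.1 t 52.8 tilt [ 0.017 -0.035]
[[-0.3, -0.0, 1.0], 0], [[-0.2, -0.0, 1.1], 0], [[-0.1, -0.0, 1.1], 0], [[-0.1, -0.0, 1.1], 0], [[-0.0, -0.0, 1.1], 0], [[0.0, -0.0, 1.1], 0], [[0.1, -0.0, 1.1], 0], [[0.1, -0.0, 1.1], 0],
```

>>> arm_command(increments=[[[-0.5,0.3,0],0],[[-0.5,0.3,0],0],[[-0.5,0.2,0],0]])

```text
t: 53.1
ee_pos: [542.9, -18.2, 139.5]
orientation: [2.13, 2.302, -0.013]
ft_force: [-4.8, 30.6, 4.2]
width: 12.3
```

```bash
python3 -c "
from h import *
arcb(-0.04)"
```

```text
x,z -258.2 63.5 R 265.9 psi 0.014 y 11.1 F [-4.8 30.6  4.2] w 12.3 t 53.1 tilt [-0.002 -0.01 ]
[[-0.3, 0.0, 1.0], 0], [[-0.2, 0.0, 1.1], 0], [[-0.1, 0.0, 1.1], 0], [[-0.1, 0.0, 1.1], 0], [[-0.1, 0.0, 1.1], 0], [[-0.0, 0.0, 1.1], 0], [[0.0, 0.0, 1.1], 0], [[0.1, 0.0, 1.1], 0],
```

>>> arm_command(increments=[[[0,0,0],0],[[0,0,0],0],[[0,0,0],0],[[0,0,0],0],[[0,0,0],0]], gripper=0.5)

```text
t: 53.6
ee_pos: [542.4, -19.0, 140.5]
orientation: [2.128, 2.304, -0.015]
ft_force: [0.5, -0.5, 0.5]
width: 43.8
```

>>> arm_command(increments=[[[0,0,-0.5],0],[[0,0,-1],0],[[0,0,-2],0],[[0,0,-2],0],[[0,0,-2],0],[[0,0,-1.5],0],[[0,0,-1],0],[[0,0,-0.5],0],[[0,0,0],0]])

```text
t: 54.5
ee_pos: [543.0, -19.3, 254.3]
orientation: [2.128, 2.3, -0.014]
ft_force: [0.5, 0.4, -0.0]
width: 44.0
```

```bash
python3 -c "
from h import *
to([*rack(-205,-90),260],0)
snap('side','s17',(190,80,410,300),2.7)"
```

```text
t 54.5 at [543.  -19.3 254.3] yaw 94.4 tilt z [-0.    -0.012 -1.   ] d cm [-4.84 10.22 -0.52] turn 94.4 F [ 0.5  0.4 -0. ] w 44.0 q6 -1.69
```

View pics/s17.png

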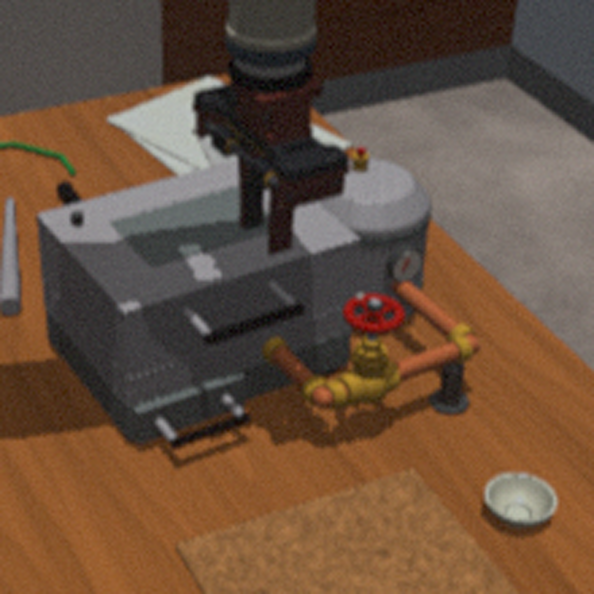

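```bash
python3 -c "
from h import *
for dz in (0,13):
 for y in (70,-30):
  u=proj('side',[*rack(-155,y),155+dz]);print(dz,y,(u-[190,80])*2.7)
for y in (110,30): u=proj('side',[*rack(-155,y),36]);print('drawer',y,(u-[190,80])*2.7)
"
```

```text
0 70 [210.04150707 338.85119428]
0 -30 [295.68904208 310.41896429]
13 70 [210.11162083 328.16585839]
13 -30 [296.21824071 299.89255791]
drawer 110 [175.45193163 443.7940684 ]
drawer 30 [242.65051002 419.38127619]
```

>>> arm_command(increments=[[[-1,2,0],8],[[-1,2,0],8],[[-0.5,1,0],8],[[0,0,0],8],[[0,0,0],8],[[0,0,0],8],[[0,0,0],8],[[0,0,0],8],[[0,0,0],8],[[0,0,0],8],[[0,0,0],8],[[0,0,0],8],[[0,0,0],4],[[0,0,0],0]], gripper=1)

```text
t: 55.95
ee_pos: [585.4, -46.6, 237.6]
orientation: [3.118, -0.266, -0.043]
ft_force: [-0.4, -0.2, 0.3]
width: 87.9
```

```bash
python3 -c "
from h import *
to([647.5,-59,240],-100)"
```

```text
t 56.0 at [585.4 -46.6 237.6] yaw -9.8 tilt z [-0.029 -0.009 -1.   ] d cm [ 6.32  0.17 -0.41] turn 90.2 F [-0.4 -0.2  0.3] w 87.9 q6 0.08
```

>>> arm_command(increments=[[[1.5,0,0],0],[[2,0.1,0],0],[[1.5,0.1,0],0],[[0.8,0,0],0],[[0.4,0,0],0],[[0,0,0],6],[[0,0,0],8],[[0,0,0],8],[[0,0,0],8],[[0,0,0],8],[[0,0,0],8],[[0,0,0],8],[[0,0,0],8],[[0,0,0],8],[[0,0,0],8],[[0,0,0],6],[[0,0,0],3],[[0,0,0],0]])

```text
t: 57.75
ee_pos: [638.1, -57.1, 227.2]
orientation: [2.012, -2.358, -0.04]
ft_force: [-0.3, 0.3, 0.4]
width: 87.6
```

```bash
python3 -c "
from h import *
gto([647.5,-59,164],40,-100)
snap('top','t18',(190,110,420,280),3.4);snap('side','s18',(230,60,400,230),3.4)"
```

```text
tiltdir -171.0
t 57.8 at [638.1 -57.1 227.2] yaw -99.0 tilt z [-0.048 -0.007 -0.999] d cm [-0.05 -1.25  4.17] turn 1.0 F [-0.3  0.3  0.4] w 87.6 q6 1.63
```

View pics/s18.png

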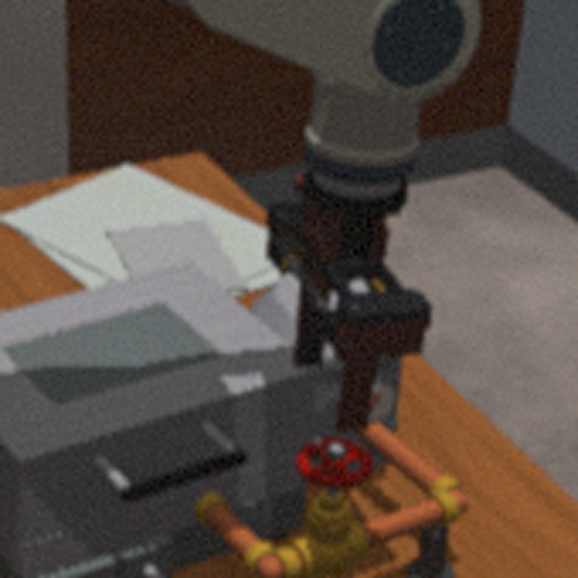

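View pics/t18.png

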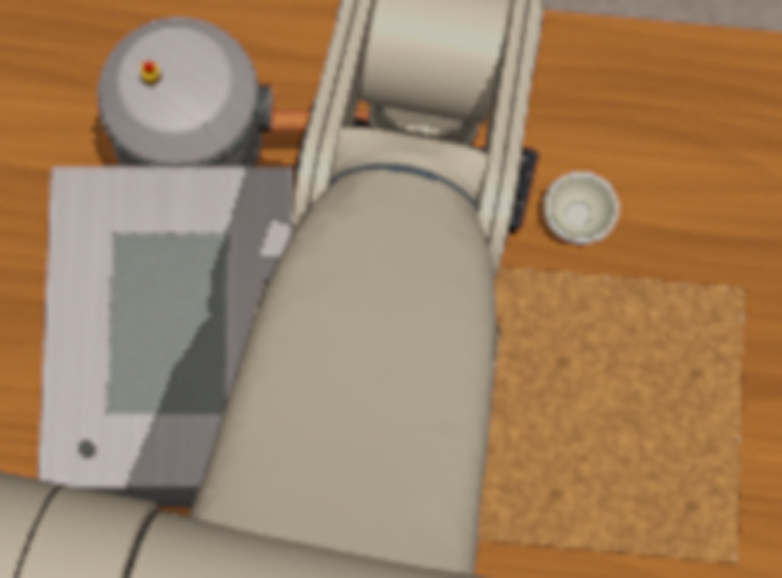

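>>> arm_command(increments=[[[0,-0.5,0],0],[[0,-0.5,0.5],0],[[0,-0.25,1],0],[[0,0,1],0],[[0,0,0.6],0],[[0,0,0.3],0],[[0,0,0],0]])

```text
t: 58.55
ee_pos: [649.0, -59.4, 188.0]
orientation: [2.018, -2.351, -0.043]
ft_force: [0.7, -0.5, -0.3]
width: 88.2
```

```bash
python3 -c "
from h import *
gto([647.5,-59,164],0,-100)"
```

```text
tiltdir -172.0
t 58.5 at [649.  -59.4 188. ] yaw -98.7 tilt z [-0.051 -0.007 -0.999] d cm [-0.05  0.04  4.3 ] turn 1.3 F [ 0.7 -0.5 -0.3] w 88.2 q6 1.63
```

>>> arm_command(increments=[[[0,0,0.6],0],[[0,0,1],0],[[0,0,1],0],[[0,0,0.8],0],[[0,0,0.5],0],[[0,0,0.2],0],[[0,0,0],0]])

```text
t: 59.25
ee_pos: [646.5, -59.7, 143.3]
orientation: [2.018, -2.351, -0.043]
ft_force: [0.4, 0.4, 0.5]
width: 87.6
```

```bash
python3 -c "
from h import *
gto([647.5,-59,164],0,-100)
snap('side','s19',(230,60,400,230),3.4)"
```

```text
tiltdir -172.0
t 59.2 at [646.5 -59.7 143.3] yaw -98.7 tilt z [-0.051 -0.007 -0.999] d cm [-0.05  0.01 -0.18] turn 1.3 F [0.4 0.4 0.5] w 87.6 q6 1.63
```

View pics/s19.png

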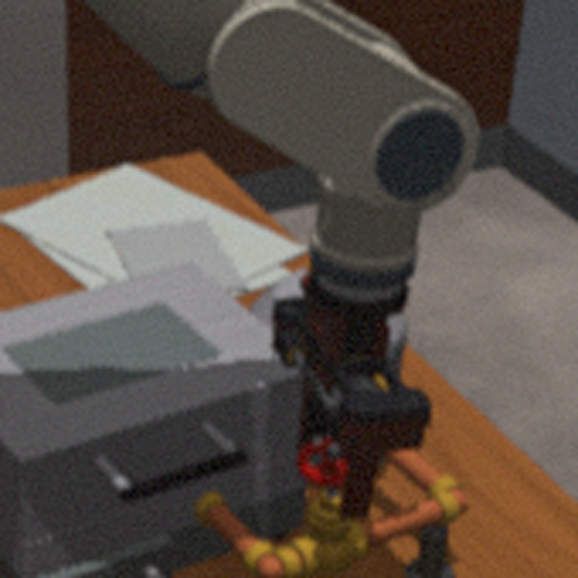

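>>> arm_command(increments=[[[0,0,0],0],[[0,0,0],0],[[0,0,0],0],[[0,0,0],0],[[0,0,0],-4],[[0,0,0],-6]], gripper=0)

```text
t: 59.9
ee_pos: [647.7, -57.7, 144.8]
orientation: [2.224, -2.167, -0.048]
ft_force: [-0.9, -1.0, 1.2]
width: 61.8
```

```bash
python3 -c "
from h import *
gto([647.5,-59,164],0,-100)"
```

```text
tiltdir -175.0
t 59.9 at [647.7 -57.7 144.8] yaw -88.5 tilt z [-0.048 -0.004 -0.999] d cm [ 0.13  0.11 -0.01] turn 11.5 F [-0.9 -1.   1.2] w 61.8 q6 1.45
```

Width 61.8: the rim is held. Turning counter-clockwise.

>>> arm_command(increments=[[[0,0,-0.03],-8],[[0,0,-0.03],-8],[[0,0,-0.03],-8],[[0,0,-0.03],-8],[[0,0,-0.03],-8],[[0,0,-0.03],-8]])

```text
t: 60.5
ee_pos: [647.9, -58.2, 146.5]
orientation: [2.945, -1.028, -0.064]
ft_force: [-1.3, 0.6, -1.9]
width: 61.5
```

```bash
python3 -c "
from h import *
gto([647.5,-59,164],0,-100);print(get_obs()['moment'])
snap('top','t20',(250,110,370,230),4)"
```

```text
tiltdir -171.0
t 60.5 at [647.9 -58.2 146.5] yaw -38.5 tilt z [-0.046 -0.007 -0.999] d cm [-0.04  0.15  0.16] turn 61.5 F [-1.3  0.6 -1.9] w 61.5 q6 0.58
[-0.62337548 -0.44348458 -0.18434513]
```

View pics/t20.png

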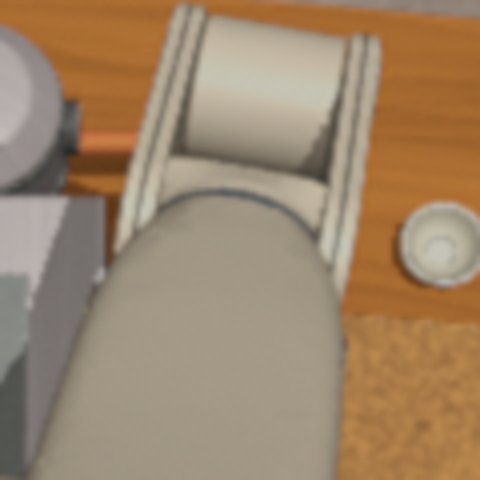

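>>> arm_command(increments=[[[0,0,-0.03],-8],[[0,0,-0.03],-8],[[0,0,-0.03],-8],[[0,0,-0.03],-8],[[0,0,-0.03],-8],[[0,0,-0.03],-8],[[0,0,-0.03],-8],[[0,0,-0.03],-8],[[0,0,-0.03],-8],[[0,0,-0.03],-8],[[0,0,-0.03],-8],[[0,0,-0.03],-8],[[0,0,-0.03],-8],[[0,0,-0.03],-8],[[0,0,-0.03],-8],[[0,0,-0.03],-8],[[0,0,0],-4],[[0,0,0],0]])

```text
t: 62.35
ee_pos: [648.7, -57.7, 151.2]
orientation: [-2.086, -2.313, 0.049]
ft_force: [-0.8, 0.6, -2.2]
width: 61.7
```

```bash
python3 -c "
from h import *
gto([647.5,-59,164],0,-100);print(get_obs()['moment'])
snap('side','s20',(230,60,400,230),3.4)"
```

```text
tiltdir -172.0
t 62.4 at [648.7 -57.7 151.2] yaw 95.9 tilt z [-0.041 -0.006 -0.999] d cm [-0.12 -0.19  0.63] turn 195.9 F [-0.8  0.6 -2.2] w 61.7 q6 -1.77
[-0.28663253 -0.18536765  0.09212573]
```

View pics/s20.png

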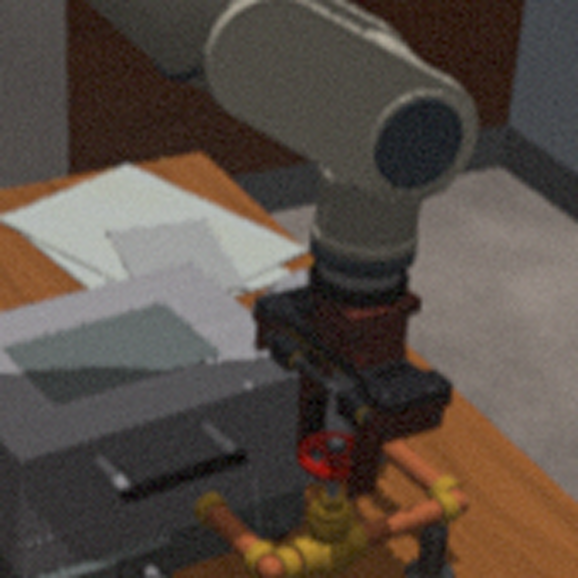

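>>> arm_command(increments=[[[0,0,-0.03],-7],[[0,0,-0.03],-7],[[0,0,-0.03],-7],[[0,0,-0.03],-6],[[0,0,0],0]])

```text
t: 62.9
ee_pos: [648.6, -57.5, 152.1]
orientation: [-1.488, -2.729, 0.039]
ft_force: [-1.2, 0.7, -1.4]
width: 61.3
```

>>> arm_command(increments=[[[0,0,0],0],[[0,0,0],0],[[0,0,0],0],[[0,0,0],0]], gripper=1)

```text
t: 63.3
ee_pos: [648.9, -57.5, 152.6]
orientation: [-1.505, -2.72, 0.038]
ft_force: [-0.4, -0.9, -0.3]
width: 87.2
```

```bash
python3 -c "
from h import *
gto([647.5,-59,164],0,-100)"
```

```text
tiltdir -172.0
t 63.3 at [648.9 -57.5 152.6] yaw 122.1 tilt z [-0.04  -0.006 -0.999] d cm [-0.03 -0.24  0.77] turn 222.1 F [-0.4 -0.9 -0.3] w 87.2 q6 -2.23
```

>>> arm_command(increments=[[[0,0,-0.5],0],[[0,0,-1.2],0],[[0,0,-1.5],0],[[0,0,-1],0],[[0,0,-0.4],0],[[0,0,0],4],[[0,0,0],8],[[0,0,0],8],[[0,0,0],8],[[0,0,0],8],[[0,0,0],8],[[0,0,0],8],[[0,0,0],8],[[0,0,0],8],[[0,0,0],8],[[0,0,0],8],[[0,0,0],8],[[0,0,0],8],[[0,0,0],8],[[0,0,0],8]])

```text
t: 65.3
ee_pos: [653.2, -57.4, 212.4]
orientation: [3.135, 0.034, -0.047]
ft_force: [-0.1, 0.0, -0.1]
width: 87.9
```

>>> arm_command(increments=[[[0,0,0],8],[[0,0,0],8],[[0,0,0],8],[[0,0,0],8],[[0,0,0],8],[[0,0,0],8],[[0,0,0],8],[[0,0,0],8],[[0,0,0],8],[[0,0,0],8],[[0,0,0],8],[[0,0,0],8],[[0,0,0],8],[[0,0,0],4],[[0,0,0],2],[[0,0,0],0]])

```text
t: 66.9
ee_pos: [653.8, -57.3, 219.7]
orientation: [1.703, -2.61, -0.011]
ft_force: [-0.4, 0.5, 0.6]
width: 87.9
```

```bash
python3 -c "
from h import *
gto([647.5,-59,171.5],0,-100)"
```

```text
tiltdir -163.0
t 66.9 at [653.8 -57.3 219.7] yaw -113.7 tilt z [-0.025 -0.007 -1.   ] d cm [0.33 0.41 6.73] turn -13.7 F [-0.4  0.5  0.6] w 87.9 q6 1.89
```

>>> arm_command(increments=[[[0.1,0.2,0.6],0],[[0.1,0.2,1.2],0],[[0,0,1.4],0],[[0,0,1.4],0],[[0,0,1],0],[[0,0,0.6],0],[[0,0,0.3],0],[[0,0,0],0]])

```text
t: 67.7
ee_pos: [645.8, -57.9, 147.3]
orientation: [1.706, -2.605, -0.015]
ft_force: [0.3, -0.1, 0.3]
width: 87.7
```

```bash
python3 -c "
from h import *
gto([648,-58,171.5],0,-100)"
```

```text
tiltdir -166.0
t 67.7 at [645.8 -57.9 147.3] yaw -113.6 tilt z [-0.028 -0.007 -1.   ] d cm [-0.03 -0.16 -0.53] turn -13.6 F [ 0.3 -0.1  0.3] w 87.7 q6 1.89
```

>>> arm_command(increments=[[[0,-0.1,-0.4],0],[[0,0,0],0],[[0,0,0],0],[[0,0,0],0],[[0,0,0],0],[[0,0,0],0],[[0,0,-0.03],-4],[[0,0,-0.03],-8],[[0,0,-0.03],-8],[[0,0,-0.03],-8],[[0,0,-0.03],-8],[[0,0,-0.03],-8],[[0,0,-0.03],-8],[[0,0,-0.03],-8],[[0,0,-0.03],-8],[[0,0,-0.03],-8]], gripper=0)

```text
t: 69.3
ee_pos: [648.6, -57.9, 155.8]
orientation: [2.985, -0.932, -0.031]
ft_force: [-0.7, 1.3, -2.0]
width: 61.3
```

```bash
python3 -c "
from h import *
gto([648,-58,171.5],0,-100);print(get_obs()['moment'])"
```

```text
tiltdir -162.0
t 69.3 at [648.6 -57.9 155.8] yaw -34.7 tilt z [-0.023 -0.007 -1.   ] d cm [-0.06  0.07  0.33] turn 65.3 F [-0.7  1.3 -2. ] w 61.3 q6 0.51
[-0.26941112 -0.46460309 -0.17271734]
```

>>> arm_command(increments=[[[0,0,-0.03],-8],[[0,0,-0.03],-8],[[0,0,-0.03],-8],[[0,0,-0.03],-8],[[0,0,-0.03],-8],[[0,0,-0.03],-8],[[0,0,-0.03],-8],[[0,0,-0.03],-8],[[0,0,-0.03],-8],[[0,0,-0.03],-8],[[0,0,-0.03],-8],[[0,0,-0.03],-8],[[0,0,-0.03],-8],[[0,0,-0.03],-8],[[0,0,-0.03],-8],[[0,0,-0.03],-8],[[0,0,-0.03],-8],[[0,0,0],-4],[[0,0,0],0]])

```text
t: 71.2
ee_pos: [648.8, -57.6, 160.7]
orientation: [-1.774, -2.576, 0.018]
ft_force: [-0.2, 0.5, -2.0]
width: 61.3
```

```bash
python3 -c "
from h import *
gto([648,-58,171.5],0,-100);print(get_obs()['moment'])"
```

```text
tiltdir -175.0
t 71.2 at [648.8 -57.6 160.7] yaw 110.9 tilt z [-0.017 -0.002 -1.   ] d cm [-0.   -0.11  0.82] turn 210.9 F [-0.2  0.5 -2. ] w 61.3 q6 -2.04
[ 0.37789494 -0.15629933  0.04138851]
```

>>> arm_command(increments=[[[0,0,0],0],[[0,0,0],0],[[0,0,0],0],[[0,0,0],0]], gripper=1)

```text
t: 71.6
ee_pos: [649.0, -58.0, 161.3]
orientation: [-1.781, -2.572, 0.018]
ft_force: [-0.4, -0.2, -0.5]
width: 87.0
```

```bash
python3 -c "
from h import *
gto([648,-58,171.5],0,-100);print(get_obs()['moment'])"
```

```text
tiltdir -172.0
t 71.6 at [649.  -58.  161.3] yaw 110.6 tilt z [-0.017 -0.002 -1.   ] d cm [ 0.04 -0.11  0.88] turn 210.6 F [-0.4 -0.2 -0.5] w 87.0 q6 -2.03
[0.06192832 0.02571796 0.00102229]
```

>>> arm_command(increments=[[[0,0,-0.5],0],[[0,0,-1.2],0],[[0,0,-1.2],0],[[0,0,-0.6],0],[[0,0,0],6],[[0,0,0],8],[[0,0,0],8],[[0,0,0],8],[[0,0,0],8],[[0,0,0],8],[[0,0,0],8],[[0,0,0],8],[[0,0,0],8],[[0,0,0],8],[[0,0,0],8],[[0,0,0],8],[[0,0,0],8],[[0,0,0],8],[[0,0,0],8],[[0,0,0],8]])

```text
t: 73.6
ee_pos: [654.2, -58.3, 215.2]
orientation: [3.086, -0.561, 0.001]
ft_force: [-0.2, -0.3, -0.1]
width: 87.8
```

>>> arm_command(increments=[[[0,0,0],8],[[0,0,0],8],[[0,0,0],4],[[0,0,0],0],[[0,0,0],0]])

```text
t: 74.1
ee_pos: [655.2, -58.4, 219.3]
orientation: [2.934, -1.113, 0.009]
ft_force: [-0.1, -0.7, -0.6]
width: 87.6
```

```bash
python3 -c "
from h import *
gto([648.3,-58,178],0,-100);print(get_obs()['moment'])
snap('side','s21',(230,60,400,230),3.4)"
```

```text
tiltdir -50.0
t 74.1 at [655.2 -58.4 219.3] yaw -41.5 tilt z [ 0.004 -0.005 -1.   ] d cm [-0.57  0.42  6.03] turn 58.5 F [-0.1 -0.7 -0.6] w 87.6 q6 0.62
[-0.09274152  0.12291354  0.02432912]
```

View pics/s21.png

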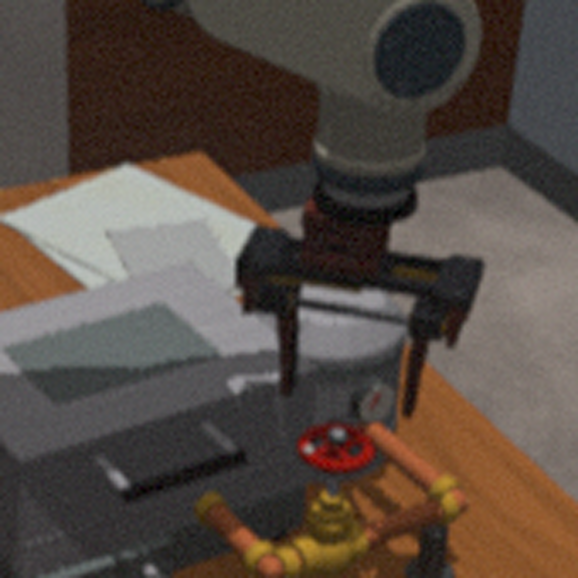

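>>> arm_command(increments=[[[-0.3,0.2,0.6],0],[[-0.1,0.1,1.2],0],[[0,0,1.2],0],[[0,0,1.2],0],[[0,0,0.8],0],[[0,0,0.4],0],[[0,0,0.2],0],[[0,0,0],0]])

```text
t: 74.95
ee_pos: [648.8, -58.1, 156.5]
orientation: [2.936, -1.108, 0.004]
ft_force: [0.1, -0.1, -0.5]
width: 87.6
```

```bash
python3 -c "
from h import *
gto([648.3,-58,178],0,-100)"
```

```text
tiltdir -78.0
t 75.0 at [648.8 -58.1 156.5] yaw -41.3 tilt z [ 0.001 -0.005 -1.   ] d cm [-0.04  0.03 -0.25] turn 58.7 F [ 0.1 -0.1 -0.5] w 87.6 q6 0.62
```

>>> arm_command(increments=[[[0,0,0],0],[[0,0,0],0],[[0,0,0],0],[[0,0,0],0],[[0,0,0],0],[[0,0,-0.03],-4],[[0,0,-0.03],-8],[[0,0,-0.03],-8],[[0,0,-0.03],-8],[[0,0,-0.03],-8],[[0,0,-0.03],-8],[[0,0,-0.03],-8],[[0,0,-0.03],-8],[[0,0,-0.03],-8],[[0,0,-0.03],-8],[[0,0,-0.03],-4]], gripper=0)

```text
t: 76.55
ee_pos: [649.0, -57.6, 160.5]
orientation: [2.932, 1.118, 0.002]
ft_force: [-0.1, 0.5, -3.3]
width: 61.6
```

```bash
python3 -c "
from h import *
gto([648.3,-58,178],0,-100);print(get_obs()['moment'])"
```

```text
tiltdir -48.0
t 76.5 at [649.  -57.6 160.5] yaw 41.7 tilt z [ 0.003 -0.003 -1.   ] d cm [-0.08 -0.01  0.15] turn 141.7 F [-0.1  0.5 -3.3] w 61.6 q6 -0.83
[ 0.10128473 -0.08474552 -0.07973378]
```

83° more (≈529° total). Now slow steps until the stop shows in the moment.

>>> arm_command(increments=[[[0,0,0],-4],[[0,0,0],-4]])

```text
t: 76.75
ee_pos: [649.0, -57.7, 160.7]
orientation: [2.843, 1.328, 0.002]
ft_force: [0.3, -0.4, 1.2]
width: 61.6
```

```bash
python3 -c "
from h import *
to([648.3,-58,178]);print(get_obs()['moment'])"
```

```text
t 76.8 at [649.  -57.7 160.7] yaw 50.1 tilt z [ 0.003 -0.003 -1.   ] d cm [-0.07 -0.03 -1.73] turn None F [ 0.3 -0.4  1.2] w 61.6 q6 -0.98
[ 0.13564848  0.12035214 -0.18958668]
```

>>> arm_command(increments=[[[0,0,0],-4],[[0,0,0],-4]])

```text
t: 76.95
ee_pos: [649.0, -57.6, 160.9]
orientation: [2.741, 1.527, 0.003]
ft_force: [1.2, -1.5, -2.3]
width: 61.7
```

```bash
python3 -c "
from h import *
to([648.3,-58,178]);print(get_obs()['moment'])"
```

```text
t 77.0 at [649.  -57.6 160.9] yaw 58.3 tilt z [ 0.003 -0.002 -1.   ] d cm [-0.07 -0.03 -1.71] turn None F [ 1.2 -1.5 -2.3] w 61.7 q6 -1.12
[ 0.05059206 -0.03264412 -1.11784393]
```

>>> arm_command(increments=[[[0,0,0],-4],[[0,0,0],-4]])

```text
t: 77.15
ee_pos: [649.0, -57.6, 160.7]
orientation: [2.628, 1.717, 0.004]
ft_force: [0.6, 0.0, -1.5]
width: 61.2
```

```bash
python3 -c "
from h import *
to([648.3,-58,178]);print(get_obs()['moment'])"
```

```text
t 77.2 at [649.  -57.6 160.7] yaw 66.3 tilt z [ 0.004 -0.001 -1.   ] d cm [-0.06 -0.04 -1.73] turn None F [ 0.6  0.  -1.5] w 61.2 q6 -1.26
[ 0.02110382 -0.12735882 -0.94577564]
```

>>> arm_command(increments=[[[0,0,0],0],[[0,0,0],0],[[0,0,0],0],[[0,0,0],0],[[0,0,-0.5],0],[[0,0,-1],0],[[0,0,-2],0],[[0,0,-3],0],[[0,0,-3],0],[[0,0,-3],0],[[0,0,-2],0],[[0,0,0],0]], gripper=1)

```text
t: 78.35
ee_pos: [649.0, -57.6, 317.1]
orientation: [2.629, 1.709, 0.008]
ft_force: [-0.2, -0.8, -0.0]
width: 87.7
```

>>> arm_command(increments=[[[-2,0,0],0],[[-3,0,0],0],[[-3,0,0],0],[[-3,0,0],0],[[-3,0,0],0],[[-3,0,0],0],[[-3,0,0],0],[[-3,0,0],0],[[-3,0,0],0],[[-2,0,0],0],[[-1,0,0],0],[[0,0,0],0]])

```text
t: 79.55
ee_pos: [513.0, -337.8, 302.7]
orientation: [-2.627, -1.704, 0.012]
ft_force: [0.4, 0.1, 0.5]
width: 87.9
```

```bash
python3 -c "
from h import *
to([648.3,-58,178])
snap('top','t22',(190,110,420,280),3.4);snap('side','s22',(190,80,410,300),2.7)"
```

```text
t 79.5 at [ 513.  -337.8  302.7] yaw 66.0 tilt z [-0.012  0.004 -1.   ] d cm [31.08  1.11 12.43] turn None F [0.4 0.1 0.5] w 87.9 q6 -1.75
```

View pics/t22.png

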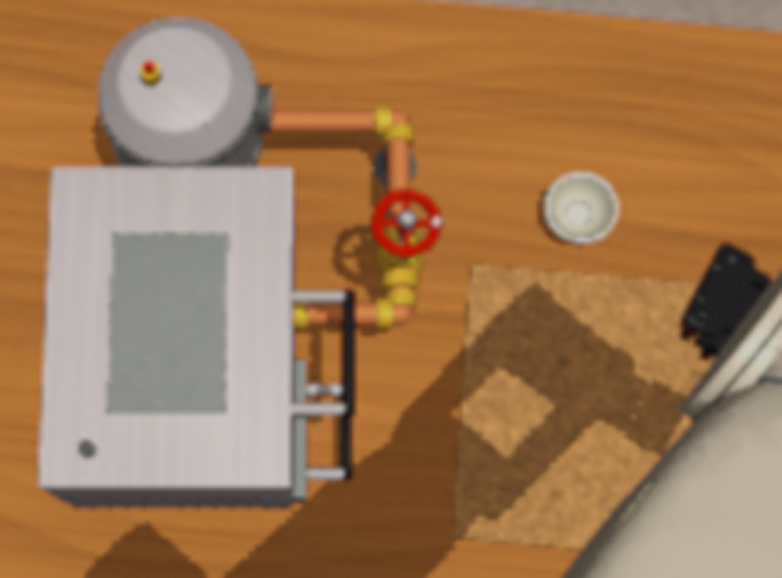

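View pics/s22.png

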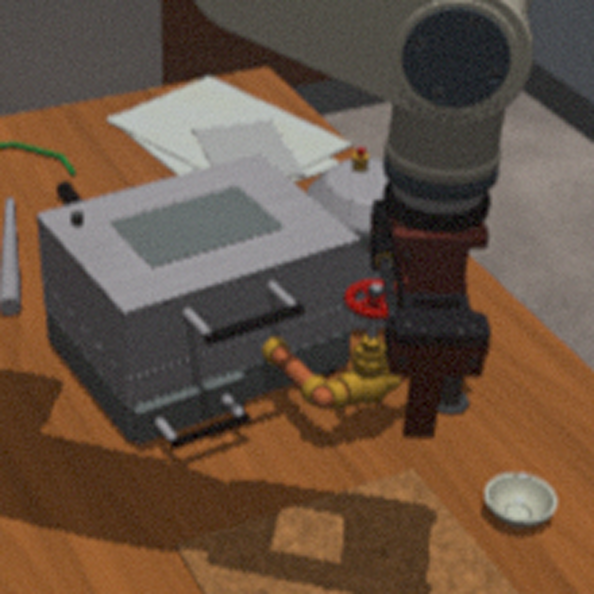

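```bash
python3 -c "
from h import *
print(close_job())"
```

```text
the job is handed in; nothing more can be done
None
```

I loaded the dewaxer and handed the job in at about 80 s, well inside the 210 s limit. No verdict was reported.

- **Flasks:** Two flasks were on the board. I set both upright on the rack, at roughly (-30, 66) mm and (-20, -36) mm in rack coordinates. The camera showed both standing upright before I closed the hood; they can't be seen with it down, so I couldn't check them again.
- **Drawer:** I pushed it home while the hood was still open, because the hood handle would have blocked the gripper. The force reached about 78 N against the stop. That was harder than I meant, but below the 120 N limit. In the last top view its bar lines up with the closed hood's bar.
- **Hood:** It is down, about 0.014 rad by the handle position. I felt contact on the rim at about 38 N, and both cameras agree.
- **Valve:** I opened it only after the hood and drawer were shut. It took three grips, about 540° by wrist angle. The moment then jumped from about 0.1–0.2 to 1.1 N m at the stop, after which the pads slipped on the rim. The white mark on the wheel ended half a turn round, consistent with one and a half turns.

**What went less well:**
- The tool drifted as much as 9° off vertical mid-run. I worked around this when gripping and placing the flasks, and it straightened out while I was closing the hood.
- The flasks touched down at about 40 N and 34 N, firmer than intended but slow.

The arm was well clear of everything at the end. The dish had not moved; the other bench items were never approached, but I did not measure them again.

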